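# Lay coffee for one

## Task

Lay coffee for one on the two wooden boards. On the board with the long groove, stand the espresso cup in the round well with its handle pointing to the right, and lay the small teaspoon in the groove in front of it; on the board with two round wells, stand the round wooden sugar pot in the far well and the steel milk jug in front of it in the near well, jug handle also to the right. Everything sits flat in its well; set the crockery down gently without dropping or tipping it.

Things in the scene. Friction and masses are not known exactly. Their poses are not given: they have to be found in the camera images.
- cup: Espresso cup, white, mouth up, 51 mm high. Origin: height of the underside, centre of its 61 x 86 mm outline; z up. Bowl axis 12.4 mm from it towards +y; handle points to -y, ends 43 mm from it, 16 to 50 mm up. Bowl 60 mm wide at the rim, 57 at 30 mm height, 46 at 11 mm, foot 36. Grasp the bowl across x at y +12.4 mm, 30 to 45 mm above the underside. 0.13 kg.
- sugar_pot: Sugar pot: round open pot of turned wood, 73 mm outside, 35 mm high, empty; wall about 8 mm thick (6 mm at the rim), inner floor 9 mm above the underside. Origin: centre of the underside, z up. Too wide for a plain grasp: pinch the wall from above, one finger inside (wall middle 32 mm from the axis). 0.12 kg.
- jug: Milk jug, brushed steel, 96 mm high, upright, solid inside. Origin: height of the underside, centre of its 73 x 108 mm outline; z up. Body axis 8.5 mm from it towards +y; spout at +y, strap handle at -y, ending 54 mm from it. Body 70 mm wide up to 48 mm height, 63 at 75 mm, 65 at 90 mm. Grasp across x at y +8.5 mm, 75 to 85 mm above the underside. 0.26 kg.
- teaspoon: Teaspoon, steel, the shortest cutlery: 130 x 27 x 11 mm, lying flat. Origin: centre of the underside; x along the spoon, its bowl at +x (27 mm wide), handle end at -x (14 mm wide). To the fingers it is a solid about 20 mm wide and 11 mm high at its middle: pinch it across y at the origin. 20 g.
- coffee_board: Coffee board: oak, 148 (x) by 172 (y) by 18 mm, fixed. Origin: centre of the underside, on the worktop; z up; -x is the near side (towards the robot, turned up to 12 degrees), -y the right. Cut 7 mm deep in its top (floor at z 11 mm): a round well, 56 mm wide, centre x +32, y 0 mm; in front of it a straight groove, 42 mm wide (x), 150 long (y), centre x -43, y 0 mm.
- service_board: Service board: oak, 186 (x) by 100 (y) by 18 mm, fixed, its long side pointing away from the robot. Origin: centre of the underside, on the worktop; z up; -x is the near side, -y the right. Two equal round wells, 84 mm wide, 7 mm deep (floor at z 11 mm): far one at x +46, y 0 mm, near one at x -46, y 0 mm. The boards lie side by side, either one on the left.
- dinner_fork: Dinner fork, steel, 193 x 26 x 15 mm, a bystander that stays put. Origin: centre of the underside; x along it.
- big_spoon: Big (dessert) spoon, steel, 188 x 39 x 16 mm, too long for the groove; a bystander that stays put. Origin: centre of the underside; x along it.
- lemon: Yellow lemon, 71 x 53 x 51 mm, a bystander that stays put lying near the boards. Origin: centre of the underside.

How it is judged:
By the outcome, as a careful person would: the job done as asked, in the order asked, and still so for the second after the job is handed in, with the robot touching nothing.
It also fails if it takes over 106 s, if anything falls off the work surface, if the arm or the gripper's body presses on something with over 40 N, if the wrist force passes 120 N, or if a joint passes its speed limit or range.

## Robot

A 6-joint arm with a two-finger parallel gripper is mounted at the origin on a cart in front of the work surface, level with it; the furniture and walls round the work are solid. World frame = base frame: x ahead of the robot, y to its left, z up, the work surface at z = 0. Lengths are in mm, angles in degrees, forces in N, time in s.
With the tool pointing down it reaches from about 300 to 850 mm from the base axis. Payload 5.4 kg.
Tool frame: the origin (TCP) lies between the finger pads; the fingertips stand 25 mm ahead of it and the grasp point (between the pads) lies 6 mm ahead of it; z points along the fingers, y is the line along which they close (so a half turn about z gives the same grasp; the last joint's range is limited). The gripper opens to 85 mm and grips with 20 to 120 N. Pads are 22 mm wide; open, the fingers measure 114 mm over their backs; the gripper's body (76 mm by 85 mm) begins 54 mm behind the grasp point. The pads swing forward as they close: fully open they stand 13 mm farther back than shut.
Start: joints at [57.004, 9.076, 91.501, -0, 79.423, -12.038], TCP at [205.684, 536.936, 256.299] pointing down, gripper open.
Joint ranges: [-166.64, 166.64], [-54.1, 131.32], [10.49, 154.53], [-73.88, 253.88], [9.74, 151.15], [-171.62, 171.62]. Speed limits (degrees/s): [147.25, 147.25, 180, 180, 180, 180].

## Interface

Orientations are given as [roll, pitch, yaw] about the fixed x, y, z axes, in that order (R = Rz(yaw) Ry(pitch) Rx(roll)).
In Python, from bench import observe, viewer, bot gives the robot as it stands.
- The arm moves only by the tool jog_arm, never from a script. Its argument "targets" is a list of rows, each a list of 2 entries, a list of its own where there are three numbers: the shift along the tool's x, y, z in units of 30 mm (1.0 is 30 mm), then the turn, a rotation vector about the tool's x, y, z in units of 10 degrees (1.0 is 10 degrees). A call has 1 to 5 rows; each row shifts and turns the commanded pose from where the row before left it, along the tool's axes as they then stand; what a row does not reach is not made up. A row lasts 1/8 s, in which the tool goes at most 62.5 mm and 10.7 degrees, less where a joint would pass 70% of its speed; a pose out of reach is approached as far as the arm can. A call is refused whole if a number of a shift passes 1 or a number of a turn 1, either way. A call with a gripper value outside its range is refused whole. "claw" is the finger opening in mm, from 0 to 85.4, set as the call begins (left out, the last holds). The fingers move at their own pace and stop on an object; "force" is the grip in N (left out, the last holds). Time passes only in rows, so rows that do not move let the fingers close. It gives the time, the measured TCP pose, the force, the opening and the grip force at its end, in the units of the state.
- observe(): the state, without advancing time (a new reading comes with each control period).
- viewer.camera(name): name is "scene" or "top" or "wrist"; returns the picture (420x560x3 uint8, red, green, blue); there is no depth.
- viewer.calibration(name): a dict with "intrinsics" (3x3 intrinsics, pixels), "world_to_cam" (4x4, takes a point from world to camera coordinates). Camera axes: x right, y down, z forward; pixel columns grow to the right and rows downward; lengths in mm; the calibration is good to about 2 mm. The wrist camera is an equidistant fisheye: a pixel r from the principal point sees the ray r / f radians off the axis. A picture is of the moment at which its call begins: read the wrist's pose just before it. calibration takes no time and is no camera call; for the wrist camera it gives the pose at the moment of the call.
- bot.job_done(): hands the job in; it is judged then, once.
The state is a dict: "t": time; "joint_pos": joint angles; "joint_velocities": joint speeds; "joint_efforts": joint torques, N m; "ee_pos": TCP position; "tcp_rot": TCP orientation; "ft_force": force on the tool from outside, world axes, zero at the start; "ft_torque": the same for the moment, N m; "opening": finger opening in mm; "grasp_force": force on a finger pad.
Only numpy, scipy, OpenCV 4.12 (cv2) and the standard library are available. Lean on these libraries where they do the work, as an engineer would, in place of code of your own. Each camera call takes 0.05 s, during which the arm holds its last target. There are 200 camera calls.

## Working session

There is one attempt and no reset: what is moved stays moved. The work goes in short steps, Python scripts to look and compute and a tool call to move; the robot and the scene stay as the last step left them, time stands still between calls to the robot, and variables do not carry over. Pictures are saved under pics/ and viewed, at most 14 in all, crops included, and the job is handed in when it is done.

Besides the shell and the picture viewer there is one more tool, called after "Call:" as name(argument=value, ...) on one line, values as JSON. jog_arm: Moves the arm, as the interface text tells. Its arguments: {"type":"object","properties":{"targets":{"type":"array","items":{"type":"array"}},"claw":{"type":"number"},"force":{"type":"number"}},"required":["targets"]}

```bash
ls; mkdir -p pics
python3 - <<'E'
from bench import observe, viewer, bot
import cv2,numpy as np
print(observe())
for n in("scene","top","wrist"):
    c=viewer.calibration(n);print(n,np.round(c["intrinsics"],2).tolist(),np.round(c["world_to_cam"],4).tolist())
    cv2.imwrite(f"pics/{n}0.png",viewer.camera(n)[:,:,::-1])
E
```

```text
pics
{'t': 0.0, 'joint_pos': array([ 5.70020376e+01,  9.11511971e+00,  9.15711186e+01, -7.83341133e-05,
        7.94236559e+01, -1.20390763e+01]), 'joint_velocities': array([-0.09867135, -0.04649506, -0.00557096, -0.04991246,  0.09268133,
       -0.06862916]), 'joint_efforts': array([-1.27858593e-04, -3.96007705e+01, -3.31427658e+01, -3.93854225e-04,
        8.44535854e-03, -9.24911262e-06]), 'ee_pos': array([205.4018162 , 536.47285838, 255.30186382]), 'tcp_rot': array([-1.79892507e+02, -2.28463104e-02,  1.59041107e+02]), 'ft_force': array([-0.86870103,  0.74204829, -0.30806618]), 'ft_torque': array([0.00724517, 0.03868439, 0.0358895 ]), 'grasp_force': 0.0, 'opening': 85.1172237665168}
scene [[516.07, 0.0, 278.07], [0.0, 516.07, 202.46], [0.0, 0.0, 1.0]] [[0.7806, -0.625, 0.0025, -309.0006], [-0.2988, -0.3767, -0.8768, 161.0059], [0.549, 0.6837, -0.4809, 1257.6224], [0.0, 0.0, 0.0, 1.0]]
top [[494.39, 0.0, 290.87], [0.0, 494.39, 208.53], [0.0, 0.0, 1.0]] [[0.0293, -0.9996, 0.0033, 8.7555], [-0.9966, -0.0295, -0.0773, 450.7657], [0.0774, -0.001, -0.997, 1246.6231], [0.0, 0.0, 0.0, 1.0]]
wrist [[325.19, 0.0, 278.99], [0.0, 325.19, 213.84], [0.0, 0.0, 1.0]] [[0.359, 0.9333, -0.0014, -573.1881], [0.8946, -0.3437, 0.2854, -36.7377], [0.2659, -0.1037, -0.9584, 378.852], [0.0, 0.0, 0.0, 1.0]]
```

View pics/top0.png

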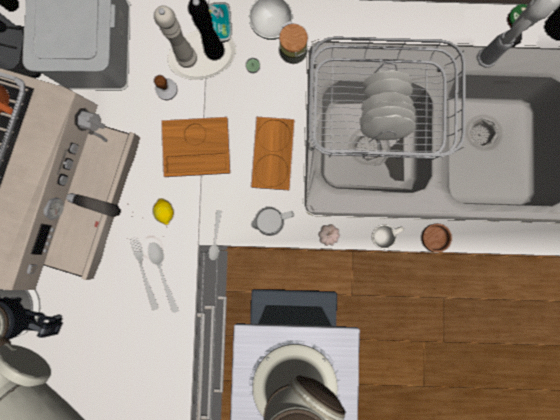

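View pics/scene0.png

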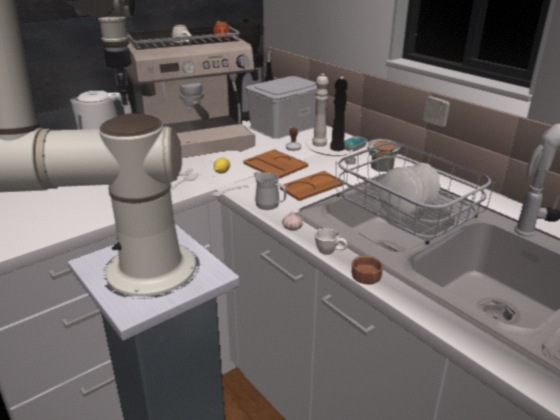

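The top view shows the coffee board at about (196,147), service board (272,153), jug (268,220), cup (383,236), pot (436,237), teaspoon (215,237) and lemon (163,211). The scene view agrees with that. Next I'll enlarge both to read exact pixels.

Run:
```python
import cv2
def crop(n,x0,y0,x1,y1,f):
    im=cv2.imread(f"pics/{n}0.png")[y0:y1,x0:x1]
    im=cv2.resize(im,None,fx=f,fy=f,interpolation=cv2.INTER_CUBIC)
    for x in range((x0+9)//10*10,x1,10):
        cv2.line(im,((x-x0)*f,0),((x-x0)*f,6 if x%50 else 14),(0,0,255),1)
        if x%50==0: cv2.putText(im,str(x),((x-x0)*f+2,14),0,.4,(0,0,255),1)
    for y in range((y0+9)//10*10,y1,10):
        cv2.line(im,(0,(y-y0)*f),(6 if y%50 else 14,(y-y0)*f),(0,0,255),1)
        if y%50==0: cv2.putText(im,str(y),(2,(y-y0)*f-2),0,.4,(0,0,255),1)
    return im
cv2.imwrite("pics/a.png",crop("top",150,110,300,260,4)) 
cv2.imwrite("pics/b.png",crop("top",250,190,460,260,3))
cv2.imwrite("pics/c.png",crop("scene",200,140,400,290,4))
```

```text
(no output)
```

View pics/a.png

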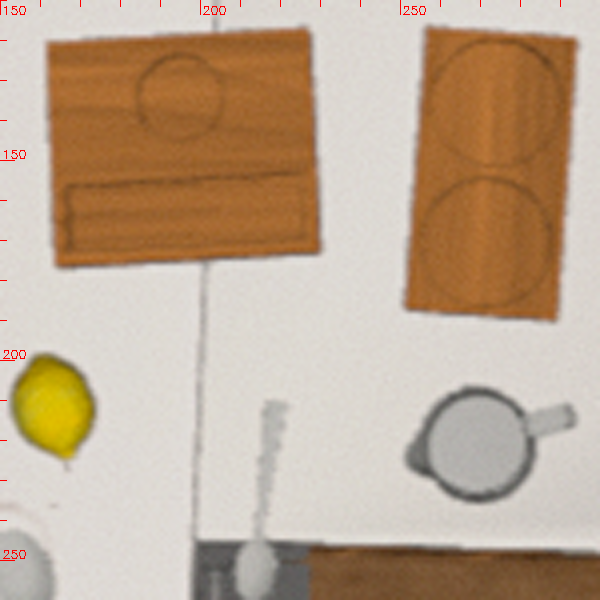

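View pics/b.png

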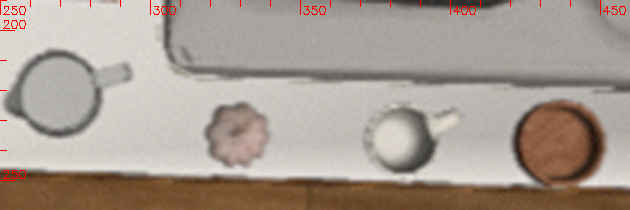

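View pics/c.png

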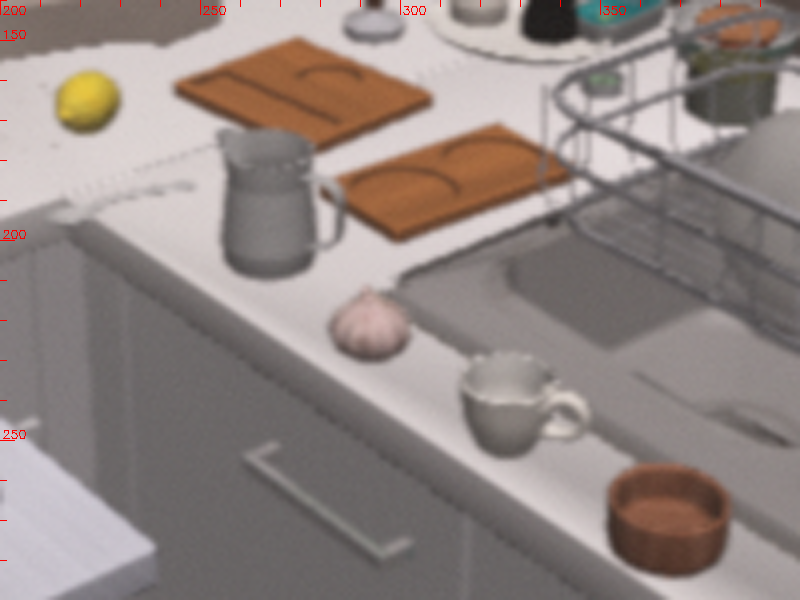

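The crops show these positions in original pixels:
- **Coffee board:** top-face corners near (161.6,120.1), (226.9,116.9), (229.9,172.9) and (163.9,176.4), with the well centre at (194.9,133.9).
- **Service board:** corners near (256.4,116.1), (294.1,119.6), (289.1,189.6) and (250.4,186.9).
- **Jug:** rim centre (269.4,220.6), handle to the right and slightly away.
- **Teaspoon:** lies from (218.1,210) to (213.9,259.6), with its bowl over the counter's front edge.
- **Cup and pot:** near (383.3,235.7) and (436.3,237).

```bash
cat > h.py <<'E'
import numpy as np, cv2
from scipy.optimize import least_squares
from bench import observe, viewer, bot
def cal(n): 
    c=viewer.calibration(n); return np.array(c["intrinsics"]),np.array(c["world_to_cam"])
def ray(n,px,c=None):
    K,T=c or cal(n); R,t=T[:3,:3],T[:3,3]
    v=np.array([(px[0]-K[0,2])/K[0,0],(px[1]-K[1,2])/K[1,1]])
    if n=="wrist":
        r=np.hypot(*v)+1e-12; d=np.r_[v/r*np.sin(r),np.cos(r)]
    else: d=np.r_[v,1]
    return -R.T@t, R.T@d/np.linalg.norm(d)
def onz(n,px,z,c=None):
    o,d=ray(n,px,c); return o+d*(z-o[2])/d[2]
def tri(rays):
    A=sum(np.eye(3)-np.outer(d,d) for o,d in rays); b=sum((np.eye(3)-np.outer(d,d))@o for o,d in rays)
    p=np.linalg.solve(A,b); return p,max(np.linalg.norm(np.cross(p-o,d)) for o,d in rays)
def proj(n,P,c=None):
    K,T=c or cal(n); p=T[:3,:3]@np.asarray(P,float)+T[:3,3]
    if n=="wrist":
        r=np.hypot(p[0],p[1]); th=np.arctan2(r,p[2]); v=p[:2]/(r+1e-12)*th
    else: v=p[:2]/p[2]
    return K[:2,:2]@v+K[:2,2]
def grid(im,x0,y0,x1,y1,f):
    im=cv2.resize(im[y0:y1,x0:x1],None,fx=f,fy=f,interpolation=cv2.INTER_CUBIC)
    for x in range((x0+9)//10*10,x1,10):
        cv2.line(im,((x-x0)*f,0),((x-x0)*f,6 if x%50 else 14),(0,0,255),1)
        if x%50==0: cv2.putText(im,str(x),((x-x0)*f+2,14),0,.4,(0,0,255),1)
    for y in range((y0+9)//10*10,y1,10):
        cv2.line(im,(0,(y-y0)*f),(6 if y%50 else 14,(y-y0)*f),(0,0,255),1)
        if y%50==0: cv2.putText(im,str(y),(2,(y-y0)*f-2),0,.4,(0,0,255),1)
    return im
E
python3 - <<'E'
from h import *
a=lambda x,y:(x/4+150-.375,y/4+110-.375)
b=lambda x,y:(x/3+250-.33,y/3+190-.33)
s=lambda x,y:(x/4+200-.375,y/4+140-.375)
def board(top,loc,sc,z=18):
    P=np.array([onz("top",a(*p),z) for p in top]); 
    L=np.array(loc,float)
    f=lambda q:(np.c_[L[:,0]*np.cos(q[2])-L[:,1]*np.sin(q[2])+q[0],L[:,0]*np.sin(q[2])+L[:,1]*np.cos(q[2])+q[1]]-P[:,:2]).ravel()
    r=least_squares(f,[500,0,0]); print("board",r.x[:2].round(1),np.degrees(r.x[2]).round(2),"res",f(r.x).round(1))
    for t,q in sc: print("  tri",[x if isinstance(x,str) else np.round(x,1) for x in tri([ray("top",a(*t)),ray("scene",s(*q))])])
board([(48,42),(309,29),(321,253),(57,267)],[(74,86),(74,-86),(-74,-86),(-74,86)],[((321,253),(318,150)),((309,29),(432,99)),((48,42),(297,38)),((57,267),(176,88))])
board([(427,26),(578,40),(558,320),(403,309)],[(93,50),(93,-50),(-93,-50),(-93,50)],[((427,26),(498,124)),((403,309),(322,187)),((558,320),(400,240))])
print("well",onz("top",a(181,97),18),onz("top",a(497,103),18),onz("top",a(488,243),18))
print("jug rim",onz("top",a(479,444),94),"hnd",onz("top",a(575,416),80),"spout",onz("top",a(409,460),90))
print(" tri rim",tri([ray("top",a(479,444)),ray("scene",s(273,148))]))
print("tsp",onz("top",a(274,402),6),onz("top",a(257,600),8))
print(" tri",tri([ray("top",a(274,402)),ray("scene",s(192,185))]),tri([ray("top",a(257,600)),ray("scene",s(54,216))]))
print("cup",onz("top",b(401,138),50),"hnd",onz("top",b(458,118),40))
print(" tri",tri([ray("top",b(401,138)),ray("scene",s(508,373))]))
print("pot",onz("top",b(560,142),35)," tri",tri([ray("top",b(560,142)),ray("scene",s(669,495))]))
print("lemon",onz("top",a(52,408),25), "garlic",onz("top",b(238,133),20))
E
```

```text
board [603.6 272.4] 4.9 res [ 0.1  1.2  1.1 -1.7 -0.3 -0.9 -0.9  1.5]
  tri [array([540.2, 179.8,  15.6]), np.float64(3.0)]
  tri [array([683.4, 196. ,  14.7]), np.float64(1.2)]
  tri [array([668.7, 363.5,  19.3]), np.float64(1.0)]
  tri [array([524.1, 350.8,  14.7]), np.float64(0.4)]
board [592.7  73.5] -2.67 res [ 0.1  0.7  1.8 -1.1 -1.2  0.  -0.7  0.4]
  tri [array([687.1, 118.9,  18.6]), np.float64(0.7)]
  tri [array([504.2, 127. ,  14.5]), np.float64(1.2)]
  tri [array([499.9,  27.6,  11. ]), np.float64(0.5)]
well [636.36553823 275.66059723  18.        ] [638.56933871  71.49367736  18.        ] [547.14956605  74.35751235  18.        ]
jug rim [413.79275516  72.74299845  94.        ] hnd [433.24019097  15.64476671  80.        ] spout [403.14352651 114.62236986  90.        ]
 tri rim (array([414.40840532,  72.08971515,  96.3477584 ]), np.float64(0.9227896949076244))
tsp [441.53969859 209.35326172   6.        ] [314.39720893 214.7510829    8.        ]
 tri (array([441.09683369, 210.24148116,   3.13297944]), np.float64(0.7958835415594481)) (array([314.38712407, 213.81938026,  15.21799146]), np.float64(0.2739134060816566))
cup [ 387.04539747 -209.30105645   50.        ] hnd [ 405.40353006 -258.55034461   40.        ]
 tri (array([ 386.52446376, -208.19985362,   53.92839313]), np.float64(0.5382943344632549))
pot [ 388.03495936 -345.37730745   35.        ]  tri (array([ 387.93939066, -345.07025788,   35.79558181]), np.float64(0.09926527984322639))
lemon [432.23568528 347.15053446  25.        ] garlic [388.06114388 -76.77486623  20.        ]
```

Triangulated heights match the text: jug rim 96, cup rim 54, pot rim 36, spoon about 3–15 and board tops about 15–18. The board corners fit to under 2 mm. The poses are:
- **Coffee board:** (603.6, 272.4), yaw 4.9°.
- **Service board:** (592.7, 73.5), yaw -2.7°.
- **Cup axis:** (387, -209), yaw about 20°.

I'm moving to the cup now.

Call:
jog_arm(targets=[[[0,0,0],[0,0,0.97]],[[0,0,0],[0,0,0.97]],[[0,0,0],[0,0,0.97]],[[0,0,0],[0,0,0.97]],[[0,0,0],[0,0,0.97]]], claw=85, force=40)

```text
t: 0.78
ee_pos: [205.5, 536.7, 255.9]
tcp_rot: [-180.0, 0.0, 110.2]
ft_force: [0.5, 0.5, 0.1]
opening: 85.2
grasp_force: 0.0
```

Call:
jog_arm(targets=[[[-1,-0.12,0],[0,0,0]],[[-1,-0.12,0],[0,0,0]],[[-1,-0.12,0],[0,0,0]],[[-1,-0.12,0],[0,0,0]],[[-1,-0.12,0],[0,0,0]]])

```text
t: 1.4
ee_pos: [241.5, 389.1, 256.0]
tcp_rot: [-180.0, 0.0, 110.6]
ft_force: [-0.5, -0.9, 0.3]
opening: 84.8
grasp_force: 0.0
```

Call:
jog_arm(targets=[[[-1,-0.12,0],[0,0,0]],[[-1,-0.12,0],[0,0,0]],[[-1,-0.12,0],[0,0,0]],[[-1,-0.12,0],[0,0,0]],[[-1,-0.12,0],[0,0,0]]])

```text
t: 2.02
ee_pos: [277.2, 242.4, 256.0]
tcp_rot: [-180.0, 0.0, 110.6]
ft_force: [0.4, -0.9, -0.6]
opening: 85.4
grasp_force: 0.0
```

Call:
jog_arm(targets=[[[-1,-0.12,0],[0,0,0]],[[-1,-0.12,0],[0,0,0]],[[-1,-0.12,0],[0,0,0]],[[-1,-0.12,0],[0,0,0]],[[-1,-0.12,0],[0,0,0]]])

```text
t: 2.65
ee_pos: [313.0, 95.7, 256.1]
tcp_rot: [180.0, 0.0, 110.5]
ft_force: [0.4, 0.5, -0.4]
opening: 85.0
grasp_force: 0.0
```

Call:
jog_arm(targets=[[[-1,-0.12,0],[0,0,0]],[[-1,-0.12,0],[0,0,0]],[[-1,-0.12,0],[0,0,0]],[[-1,-0.12,0],[0,0,0]],[[-1,-0.12,0],[0,0,0]]])

```text
t: 3.28
ee_pos: [348.7, -51.1, 256.1]
tcp_rot: [-180.0, -0.0, 110.5]
ft_force: [-0.1, -0.1, 0.2]
opening: 85.2
grasp_force: 0.0
```

Call:
jog_arm(targets=[[[-1,-0.12,0.6],[0,0,0]],[[-1,-0.12,0.8],[0,0,0]],[[-1,-0.12,0.8],[0,0,0]],[[-1,-0.12,0.8],[0,0,0]],[[-1,-0.12,0.5],[0,0,0]]])

```text
t: 3.9
ee_pos: [384.1, -197.4, 149.8]
tcp_rot: [-180.0, -0.1, 110.5]
ft_force: [-0.2, -0.1, 0.2]
opening: 85.1
grasp_force: 0.0
```

Run:
```python
from h import *
c=cal("wrist"); im=viewer.camera("wrist")[:,:,::-1].copy(); print(observe()["ee_pos"],c[1].round(4).tolist())
np.save("pics/w1.npy",c[1]); cv2.imwrite("pics/w1raw.png",im)
for P in [(387,-209.3,51),(387,-209.3,0),(405.4,-258.5,40),(388,-345.3,35)]: 
    p=proj("wrist",P,c); print(P,p.round(1)); cv2.drawMarker(im,tuple(int(v) for v in p.round()),(0,0,255),0,8,1)
for R,z in((30,51),): 
    for t in np.arange(0,360,15):
        p=proj("wrist",(387+R*np.cos(np.radians(t)),-209.3+R*np.sin(np.radians(t)),z),c); cv2.circle(im,tuple(int(v) for v in p.round()),1,(0,255,0),-1)
cv2.imwrite("pics/w1.png",cv2.resize(im,None,fx=1.4,fy=1.4))
```

```text
[ 384.15986903 -199.94151705  148.73275054] [[0.937, 0.3493, -0.0004, -290.6682], [0.3351, -0.8984, 0.2837, -313.4204], [0.0987, -0.266, -0.9589, 186.1022], [0.0, 0.0, 0.0, 1.0]]
(387, -209.3, 51) [277.3 240.2]
(387, -209.3, 0) [277.6 218.8]
(405.4, -258.5, 40) [277.6 295.8]
(388, -345.3, 35) [228.2 359.2]
```

View pics/w1.png

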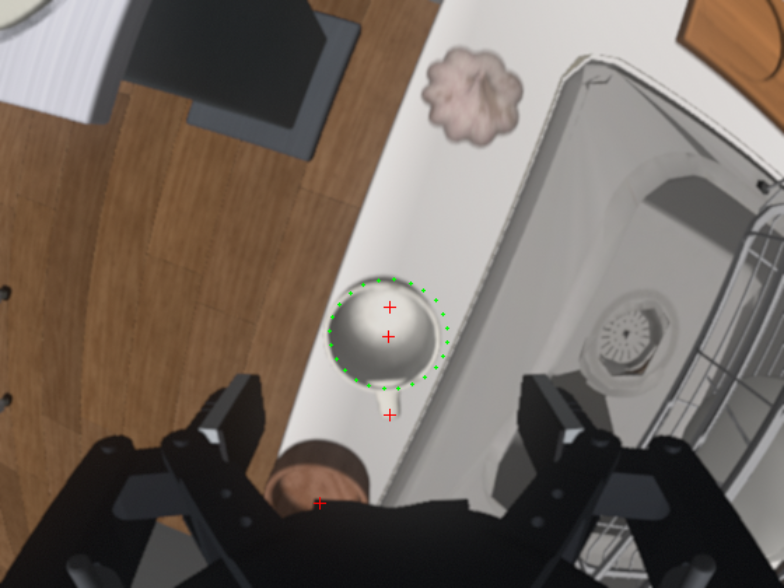

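The projected rim circle sits about 4 display pixels right of the real cup rim, so the cup is roughly 2 mm nearer. Rim centre is (384,333) in the view and the handle tip is about (389,417). I'll refine from these and work out the approach.

```bash
cat >> h.py <<'E'
def go(x,y,z,yaw=None):
    "tool-axis units to go from the present pose to a world TCP (translation in present axes), turn about tool z"
    s=observe(); from scipy.spatial.transform import Rotation as Ro
    R=Ro.from_euler("xyz",s["tcp_rot"],degrees=True).as_matrix()
    u=R.T@(np.array([x,y,z])-s["ee_pos"])/30
    print("t %.2f"%s["t"],"pos",s["ee_pos"].round(1),"rot",s["tcp_rot"].round(1),"-> units",u.round(2),"turn", None if yaw is None else round((s["tcp_rot"][2]-yaw)/10,2))
E
python3 - <<'E'
from h import *
c=(cal("wrist")[0],np.load("pics/w1.npy"))
r=onz("wrist",(274.3,237.9),51,c); h=onz("wrist",(277.9,298.3),42,c); d=h-r
print(r,h,np.degrees(np.arctan2(d[0],-d[1])),np.hypot(*d[:2]))
p=onz("wrist",(319/1.4,488/1.4),35,c);print(p)
print(tri([ray("wrist",(274.3,237.9),c),ray("top",(383.3,235.7))]))
go(r[0],r[1],46,112)
E
```

```text
[ 384.3732958  -208.41019592   51.        ] [ 406.05664858 -259.54912149   42.        ] 22.97737027710578 55.54599441790968
[ 383.99230416 -332.30803406   35.        ]
(array([ 386.32064149, -211.23051132,   41.82792328]), np.float64(0.9936503398990282))
t 3.95 pos [ 384.2 -199.9  148.7] rot [-179.9   -0.   110.4] -> units [-0.27 -0.09  3.42] turn -0.16
```

Call:
jog_arm(targets=[[[-0.28,-0.07,0.4],[0,0,-0.16]],[[0,0,0.8],[0,0,0]],[[0,0,0.8],[0,0,0]],[[0,0,0.8],[0,0,0]],[[0,0,0.6],[0,0,0]]])

```text
t: 4.58
ee_pos: [385.1, -205.0, 48.2]
tcp_rot: [-180.0, -0.1, 112.1]
ft_force: [-0.3, -0.5, 0.5]
opening: 85.4
grasp_force: 0.0
```

Call:
jog_arm(targets=[[[0,0,0],[0,0,0]],[[0,0,0],[0,0,0]],[[0,0,0],[0,0,0]],[[0,0,0],[0,0,0]],[[0,0,0],[0,0,0]]], claw=45, force=30)

```text
t: 5.2
ee_pos: [385.8, -205.7, 49.7]
tcp_rot: [180.0, 0.0, 112.1]
ft_force: [0.4, 0.5, -0.5]
opening: 59.2
grasp_force: 32.6
```

Call:
jog_arm(targets=[[[0,0,-0.4],[0,0,0]],[[0,0,-1],[0,0,0]],[[0,0,-1],[0,0,0.5]],[[0,0,-1],[0,0,0.6]],[[0,0,-1],[0,0,0.6]]])

```text
t: 5.82
ee_pos: [385.5, -205.5, 183.0]
tcp_rot: [180.0, 0.0, 94.9]
ft_force: [0.4, -0.7, -0.8]
opening: 59.0
grasp_force: 32.9
```

Call:
jog_arm(targets=[[[0.6,0.2,-0.6],[0,0,0]],[[1,0.3,-0.4],[0,0,0]],[[1,0.3,0],[0,0,0]],[[1,0.3,0],[0,0,0]],[[1,0.3,0],[0,0,0]]])

```text
t: 6.45
ee_pos: [415.1, -63.3, 212.1]
tcp_rot: [180.0, 0.0, 95.1]
ft_force: [-0.2, -0.9, -1.0]
opening: 59.2
grasp_force: 32.9
```

Call:
jog_arm(targets=[[[1,0.3,0],[0,0,0]],[[1,0.3,0],[0,0,0]],[[1,0.3,0],[0,0,0]],[[1,0.5,0],[0,0,0]],[[1,1,0],[0,0,0]]])

```text
t: 7.08
ee_pos: [473.3, 92.6, 212.1]
tcp_rot: [180.0, 0.0, 95.1]
ft_force: [1.2, -0.7, -1.8]
opening: 58.9
grasp_force: 32.9
```

Call:
jog_arm(targets=[[[1,1,0],[0,0,0]],[[1,1,0],[0,0,0]],[[1,1,0],[0,0,0]],[[1,1,0.4],[0,0,0]],[[0.6,0.8,0.6],[0,0,0]]])

```text
t: 7.7
ee_pos: [605.5, 243.6, 182.4]
tcp_rot: [179.9, -0.0, 95.2]
ft_force: [-0.6, -0.7, -2.1]
opening: 59.2
grasp_force: 32.9
```

Run:
```python
from h import *
go(635.8,277.9,60.7,94.9)
```

```text
t 7.70 pos [605.5 243.6 182.4] rot [179.9  -0.   95.2] -> units [1.05 1.1  4.06] turn 0.03
```

Call:
jog_arm(targets=[[[0.6,0.6,0.5],[0,0,0]],[[0.42,0.42,0.7],[0,0,0]],[[0,0,0.8],[0,0,0]],[[0,0,0.6],[0,0,0]],[[0,0,0],[0,0,0]]])

```text
t: 8.32
ee_pos: [630.7, 274.6, 101.6]
tcp_rot: [-179.8, 0.0, 95.1]
ft_force: [-0.3, 0.1, -1.4]
opening: 58.9
grasp_force: 33.0
```

Run:
```python
from h import *
c=cal("wrist"); im=viewer.camera("wrist")[:,:,::-1].copy()
a=np.radians(4.9); W=np.array([603.6,272.4])
for X,Y in [(32+28*np.cos(t),28*np.sin(t)) for t in np.arange(0,6.28,.2)]+[(74,86),(74,-86),(-74,-86),(-74,86),(-22,75),(-22,-75),(-64,75),(-64,-75)]:
    p=proj("wrist",(W[0]+X*np.cos(a)-Y*np.sin(a),W[1]+X*np.sin(a)+Y*np.cos(a),18),c); cv2.circle(im,tuple(int(v) for v in p.round()),1,(0,255,0),-1)
cv2.imwrite("pics/w2.png",cv2.resize(im,None,fx=1.4,fy=1.4)); go(635.8,277.9,60.7,94.9)
```

```text
t 8.38 pos [631.7 274.9 103.2] rot [-179.9    0.    95.1] -> units [0.09 0.15 1.42] turn 0.02
```

View pics/w2.png

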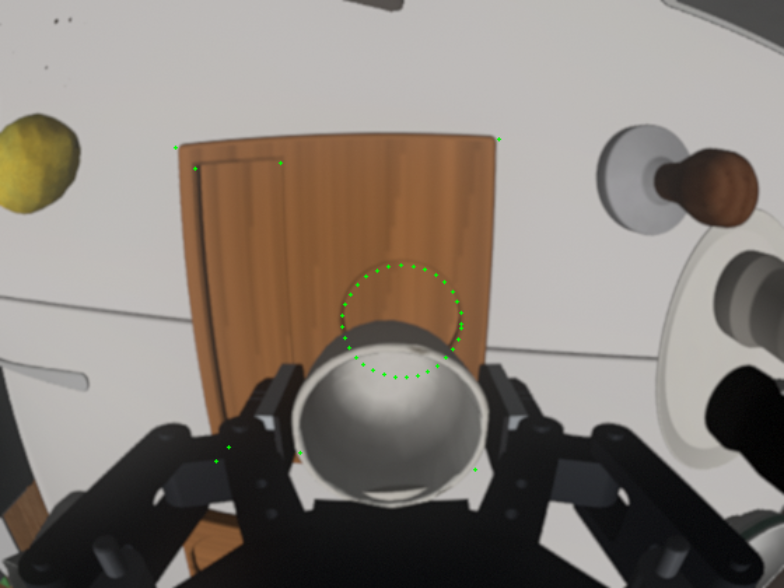

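The board overlay matches the picture to a few pixels: the far-left corner is at (180,148) and the well arc lies under the dots at (402,264). The cup is held level, so I'm lowering it.

Call:
jog_arm(targets=[[[0.09,0.15,0.3],[0,0,0]],[[0,0,0.4],[0,0,0]],[[0,0,0.3],[0,0,0]],[[0,0,0.2],[0,0,0]],[[0,0,0],[0,0,0]]])

```text
t: 9.0
ee_pos: [635.8, 278.0, 66.4]
tcp_rot: [-179.9, 0.0, 95.1]
ft_force: [0.0, 0.4, -2.2]
opening: 58.9
grasp_force: 33.0
```

Call:
jog_arm(targets=[[[0,0,0.06],[0,0,0]],[[0,0,0.06],[0,0,0]],[[0,0,0],[0,0,0]]])

```text
t: 9.38
ee_pos: [636.3, 278.2, 63.7]
tcp_rot: [-180.0, 0.0, 95.1]
ft_force: [0.6, 0.4, -1.4]
opening: 59.1
grasp_force: 33.0
```

Call:
jog_arm(targets=[[[0,0,0.04],[0,0,0]],[[0,0,0.02],[0,0,0]],[[0,0,0],[0,0,0]]])

```text
t: 9.75
ee_pos: [636.3, 278.1, 61.8]
tcp_rot: [-180.0, 0.0, 95.1]
ft_force: [-0.2, 0.1, -1.9]
opening: 58.9
grasp_force: 33.0
```

Call:
jog_arm(targets=[[[0,0,0.03],[0,0,0]],[[0,0,0],[0,0,0]]])

```text
t: 10.0
ee_pos: [636.2, 278.2, 60.9]
tcp_rot: [-180.0, 0.0, 95.1]
ft_force: [0.4, -0.1, -1.3]
opening: 59.3
grasp_force: 33.0
```

Call:
jog_arm(targets=[[[0,0,0.03],[0,0,0]],[[0,0,0],[0,0,0]]])

```text
t: 10.25
ee_pos: [636.5, 278.3, 60.7]
tcp_rot: [180.0, -0.0, 95.1]
ft_force: [-2.0, 0.6, 2.8]
opening: 58.8
grasp_force: 33.4
```

Call:
jog_arm(targets=[[[0,0,0.02],[0,0,0]],[[0,0,0],[0,0,0]]])

```text
t: 10.5
ee_pos: [636.5, 278.4, 60.7]
tcp_rot: [180.0, -0.0, 95.1]
ft_force: [-3.5, -1.7, 6.9]
opening: 59.0
grasp_force: 33.8
```

Call:
jog_arm(targets=[[[0,0,0],[0,0,0]],[[0,0,0],[0,0,0]],[[0,0,0],[0,0,0]],[[0,0,-0.5],[0,0,0]],[[0,0,-1],[0,0,0]]], claw=82)

```text
t: 11.12
ee_pos: [635.4, 277.9, 104.2]
tcp_rot: [-179.8, 0.0, 95.1]
ft_force: [0.1, 1.0, 0.8]
opening: 82.2
grasp_force: 0.0
```

Call:
jog_arm(targets=[[[0,0,-1],[0,0,0]],[[0,0,-1],[0,0,-0.92]],[[0,0,0],[0,0,-0.92]],[[0,0,0],[0,0,-0.92]],[[0,0,0],[0,0,-0.92]]])

```text
t: 11.75
ee_pos: [636.7, 278.2, 165.9]
tcp_rot: [179.9, 0.0, 132.2]
ft_force: [-0.0, 0.2, -1.0]
opening: 82.0
grasp_force: 0.0
```

Call:
jog_arm(targets=[[[0,0,0],[0,0,-0.92]],[[0,0,0],[0,0,-0.92]],[[0,0,0],[0,0,-0.92]],[[0,0,0],[0,0,-0.92]],[[0,0,0],[0,0,-0.9]]], claw=45)

```text
t: 12.38
ee_pos: [636.7, 278.2, 165.9]
tcp_rot: [180.0, 0.1, 178.0]
ft_force: [-0.4, 0.5, 0.7]
opening: 45.0
grasp_force: 0.0
```

Call:
jog_arm(targets=[[[1,-0.3,0],[0,0,0]],[[1,-0.3,0],[0,0,0]],[[1,-0.3,0],[0,0,0]],[[1,-0.3,0],[0,0,0]],[[1,-0.3,0],[0,0,0]]])

```text
t: 13.0
ee_pos: [484.1, 238.9, 165.8]
tcp_rot: [180.0, 0.1, 177.7]
ft_force: [1.2, -0.3, -0.1]
opening: 45.5
grasp_force: 0.0
```

Call:
jog_arm(targets=[[[1,-0.3,0],[0,0,0]],[[1,-0.3,0.2],[0,0,0]],[[1,-0.2,0.2],[0,0,0]],[[0.4,-0.1,0.2],[0,0,0]],[[0,0,0],[0,0,0]]])

```text
t: 13.62
ee_pos: [381.6, 216.1, 146.7]
tcp_rot: [180.0, 0.0, 177.7]
ft_force: [-0.1, -1.1, -0.2]
opening: 44.9
grasp_force: 0.0
```

Run:
```python
from h import *
c=cal("wrist"); im=viewer.camera("wrist")[:,:,::-1].copy(); cv2.imwrite("pics/w3raw.png",im); np.save("pics/w3.npy",c[1])
for P in [(441.5,209.3,5),(314.4,214.7,6),(378,212,6)]:
    p=proj("wrist",P,c); print(p.round(1)); cv2.drawMarker(im,tuple(int(v) for v in p.round()),(0,0,255),0,8,1)
cv2.imwrite("pics/w3.png",cv2.resize(im,None,fx=1.4,fy=1.4)); go(378,212,30,177.6)
cv2.imwrite("pics/t3raw.png",viewer.camera("top")[:,:,::-1])
```

```text
[275.2 273.2]
[275.  126.1]
[275.1 204.3]
t 13.68 pos [382.5 216.3 147.1] rot [1.800e+02 1.000e-01 1.777e+02] -> units [ 0.15 -0.15  3.9 ] turn 0.01
```

View pics/w3.png

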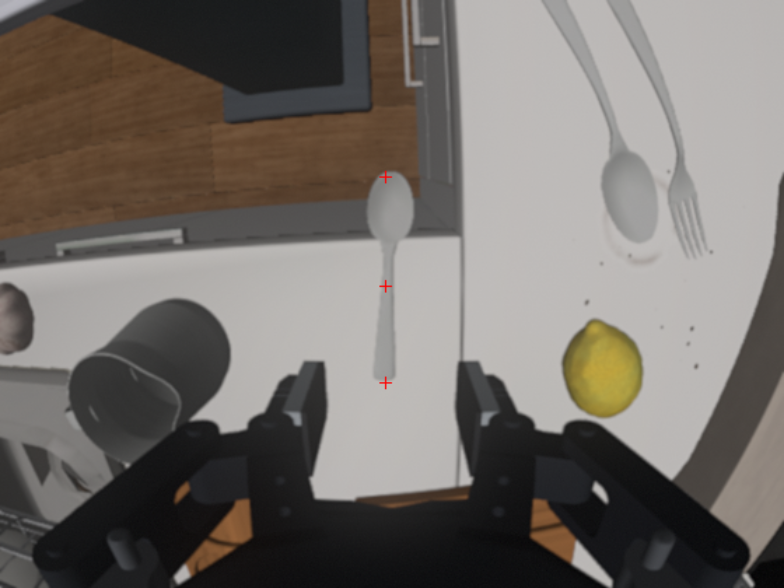

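The spoon runs from its handle end at (384,379) to its bowl tip at (391,171). That's about 4 px nearer than projected and turned slightly.

Run:
```python
from h import *
c=(cal("wrist")[0],np.load("pics/w3.npy"))
a=onz("wrist",(384/1.4,379/1.4),5,c); b=onz("wrist",(391/1.4,171/1.4),6,c); d=b-a
yaw=np.degrees(np.arctan2(d[1],d[0])); m=(a+b)/2; print(a,b,np.hypot(*d[:2]),yaw,m)
go(m[0],m[1],30,yaw)
t=cv2.imread("pics/t3raw.png"); cv2.imwrite("pics/t3.png",grid(t,150,100,310,250,4))
```

```text
[439.02573309 208.57586379   5.        ] [311.42750759 218.180506     6.        ] 127.9591978063209 175.69531908788417 [375.22662034 213.37818489   5.5       ]
t 13.72 pos [382.9 216.3 147.3] rot [1.800e+02 1.000e-01 1.777e+02] -> units [ 0.26 -0.11  3.91] turn 0.2
```

View pics/t3.png

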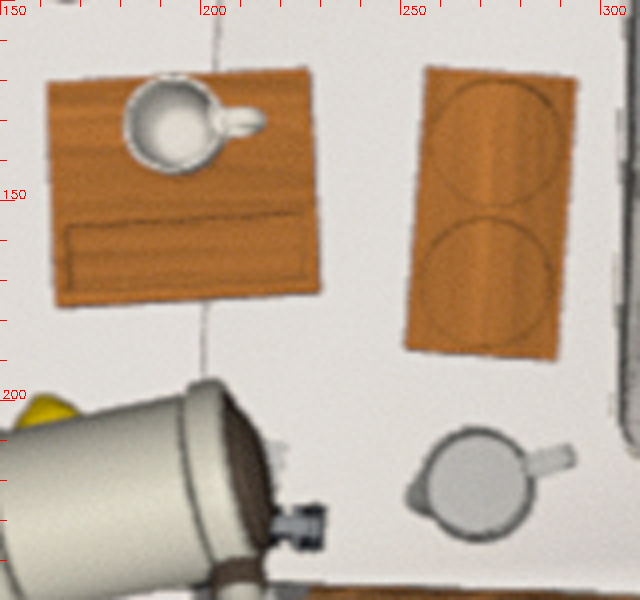

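The cup stands in the well (rim centre about (193,131)) with its handle to the right along the board. Grasping the spoon now.

Call:
jog_arm(targets=[[[0.21,-0.11,0.7],[0,0,0.15]],[[0,0,0.9],[0,0,0]],[[0,0,0.9],[0,0,0]],[[0,0,0.9],[0,0,0]],[[0,0,0.4],[0,0,0]]], claw=40)

```text
t: 14.35
ee_pos: [375.5, 213.0, 31.5]
tcp_rot: [-180.0, -0.1, 176.2]
ft_force: [0.6, -0.5, -0.8]
opening: 40.5
grasp_force: 0.0
```

Call:
jog_arm(targets=[[[0,0,0],[0,0,0]],[[0,0,0],[0,0,0]]])

```text
t: 14.6
ee_pos: [376.4, 213.4, 33.5]
tcp_rot: [180.0, 0.1, 176.2]
ft_force: [0.8, 0.9, -0.0]
opening: 40.1
grasp_force: 0.0
```

Run:
```python
from h import *
go(376.5,213,30,176)
px=(174/4+149.6,124/4+99.6)
print(onz("top",px,62),onz("top",(264/4+149.6,119/4+99.6),50))
```

```text
t 14.60 pos [376.4 213.4  33.5] rot [1.800e+02 1.000e-01 1.762e+02] -> units [-0.   -0.01  0.12] turn 0.02
[634.60447286 271.63865801  62.        ] [642.29082019 217.57802524  50.        ]
```

Call:
jog_arm(targets=[[[0,0,0.14],[0,0,0]],[[0,0,0],[0,0,0]]])

```text
t: 14.85
ee_pos: [375.4, 213.1, 28.5]
tcp_rot: [180.0, 0.0, 176.2]
ft_force: [-0.0, -0.5, -0.1]
opening: 39.9
grasp_force: 0.0
```

Call:
jog_arm(targets=[[[0,0,0],[0,0,0]],[[0,0,0],[0,0,0]],[[0,0,0],[0,0,0]],[[0,0,0],[0,0,0]]], claw=5, force=25)

```text
t: 15.35
ee_pos: [375.4, 213.1, 28.6]
tcp_rot: [-180.0, 0.0, 176.2]
ft_force: [-2.5, -0.4, 5.2]
opening: 20.2
grasp_force: 24.5
```

Call:
jog_arm(targets=[[[0,0,-0.2],[0,0,0]],[[0,0,-0.6],[0,0,0]],[[0,0,-0.8],[0,0,0]],[[0,0,-1],[0,0,0.8]],[[0,0,-1],[0,0,0.8]]])

```text
t: 15.98
ee_pos: [375.0, 213.1, 137.2]
tcp_rot: [180.0, 0.0, 160.0]
ft_force: [-0.1, 0.4, -0.7]
opening: 20.1
grasp_force: 24.4
```

Call:
jog_arm(targets=[[[0,0,-0.5],[0,0,0.95]],[[0,0,0],[0,0,0.95]],[[0,0,0],[0,0,0.95]],[[0,0,0],[0,0,0.95]],[[0,0,0],[0,0,0.95]]])

```text
t: 16.6
ee_pos: [375.1, 213.1, 151.3]
tcp_rot: [180.0, 0.0, 112.4]
ft_force: [-0.2, 0.5, 0.1]
opening: 20.1
grasp_force: 24.4
```

Call:
jog_arm(targets=[[[0,0.2,0],[0,0,0.95]],[[0,0.4,0],[0,0,0.83]],[[0.2,0.8,0],[0,0,0]],[[0.2,0.9,0],[0,0,0]],[[0.2,0.9,0],[0,0,0]]])

```text
t: 17.23
ee_pos: [469.3, 243.1, 151.3]
tcp_rot: [180.0, -0.0, 94.9]
ft_force: [-1.4, -0.2, 0.0]
opening: 20.0
grasp_force: 24.4
```

Call:
jog_arm(targets=[[[0.2,0.9,0],[0,0,0]],[[0.2,0.9,0.3],[0,0,0]],[[0.2,0.8,0.4],[0,0,0]],[[0.1,0.4,0.2],[0,0,0]],[[0,0,0],[0,0,0]]])

```text
t: 17.85
ee_pos: [556.3, 271.4, 123.7]
tcp_rot: [-179.9, 0.0, 94.9]
ft_force: [0.2, -0.7, 0.2]
opening: 19.9
grasp_force: 24.5
```

Run:
```python
from h import *
go(560.8,268.7,44,94.9)
c=cal("wrist"); im=viewer.camera("wrist")[:,:,::-1].copy()
a=np.radians(4.9); W=np.array([603.6,272.4])
for X,Y in [(-22,75),(-22,-75),(-64,75),(-64,-75),(-43,0)]:
    p=proj("wrist",(W[0]+X*np.cos(a)-Y*np.sin(a),W[1]+X*np.sin(a)+Y*np.cos(a),18),c); cv2.circle(im,tuple(int(v) for v in p.round()),2,(0,255,0),-1)
cv2.imwrite("pics/w4.png",cv2.resize(im,None,fx=1.4,fy=1.4))
```

```text
t 17.85 pos [556.3 271.4 123.7] rot [-179.9    0.    94.9] -> units [-0.1   0.15  2.66] turn 0.0
```

View pics/w4.png

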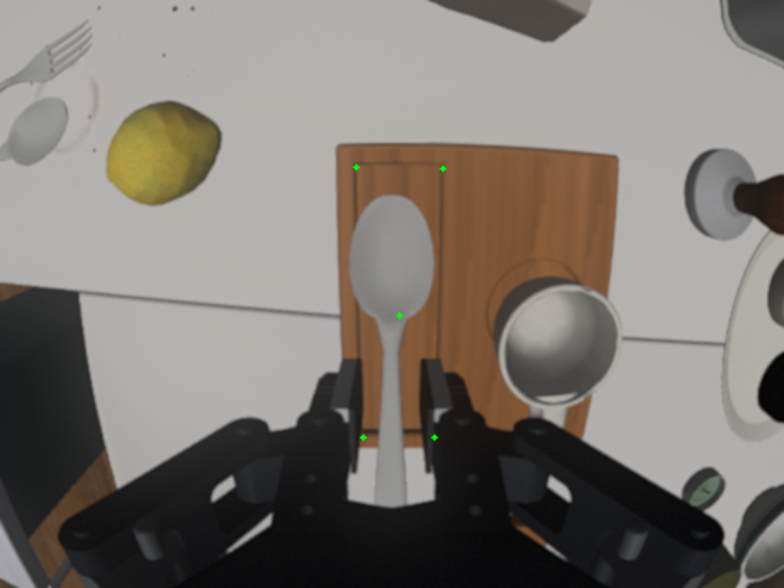

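The spoon is held square, bowl to the left, with the groove outline dots in line with the cut. The cup sits level in its well. Lowering now.

Call:
jog_arm(targets=[[[-0.1,0.12,0.5],[0,0,0]],[[0,0,0.7],[0,0,0]],[[0,0,0.6],[0,0,0]],[[0,0,0.4],[0,0,0]],[[0,0,0.2],[0,0,0]]])

```text
t: 18.52
ee_pos: [559.7, 268.7, 51.0]
tcp_rot: [-179.9, 0.0, 94.9]
ft_force: [-1.3, 0.2, -0.3]
opening: 19.6
grasp_force: 24.5
```

Call:
jog_arm(targets=[[[0,0,0.1],[0,0,0]],[[0,0,0],[0,0,0]],[[0,0,0],[0,0,0]]])

```text
t: 18.9
ee_pos: [560.8, 268.9, 50.0]
tcp_rot: [179.9, -0.0, 94.9]
ft_force: [-0.5, -0.5, -0.8]
opening: 19.7
grasp_force: 24.5
```

Call:
jog_arm(targets=[[[0,0,0.06],[0,0,0]],[[0,0,0],[0,0,0]]])

```text
t: 19.15
ee_pos: [560.3, 268.8, 47.5]
tcp_rot: [-180.0, 0.0, 94.9]
ft_force: [0.8, -0.0, -0.0]
opening: 20.0
grasp_force: 24.5
```

Call:
jog_arm(targets=[[[0,0,0.06],[0,0,0]],[[0,0,0],[0,0,0]]])

```text
t: 19.4
ee_pos: [560.2, 268.8, 45.5]
tcp_rot: [-180.0, 0.0, 94.9]
ft_force: [-0.6, 1.1, 0.2]
opening: 20.1
grasp_force: 24.5
```

Call:
jog_arm(targets=[[[0,0,0.04],[0,0,0]],[[0,0,0],[0,0,0]]])

```text
t: 19.65
ee_pos: [560.2, 268.8, 44.4]
tcp_rot: [-180.0, 0.0, 94.9]
ft_force: [0.5, -0.0, -0.8]
opening: 19.7
grasp_force: 24.5
```

Call:
jog_arm(targets=[[[0,0,0.04],[0,0,0]],[[0,0,0],[0,0,0]]])

```text
t: 19.9
ee_pos: [560.2, 268.8, 43.1]
tcp_rot: [-180.0, 0.0, 94.9]
ft_force: [0.0, 0.2, 0.6]
opening: 19.7
grasp_force: 24.5
```

Call:
jog_arm(targets=[[[0,0,0.04],[0,0,0]],[[0,0,0],[0,0,0]]])

```text
t: 20.15
ee_pos: [560.3, 268.8, 42.0]
tcp_rot: [-180.0, 0.0, 94.9]
ft_force: [-0.2, 0.3, 0.3]
opening: 20.2
grasp_force: 24.5
```

Call:
jog_arm(targets=[[[0,0,0.03],[0,0,0]],[[0,0,0],[0,0,0]]])

```text
t: 20.4
ee_pos: [560.3, 268.8, 41.1]
tcp_rot: [-180.0, 0.0, 94.9]
ft_force: [0.4, 0.8, -0.2]
opening: 20.2
grasp_force: 24.5
```

Call:
jog_arm(targets=[[[0,0,0.03],[0,0,0]],[[0,0,0],[0,0,0]]])

```text
t: 20.65
ee_pos: [560.2, 268.8, 40.2]
tcp_rot: [-180.0, 0.0, 94.9]
ft_force: [-0.5, -0.4, -0.4]
opening: 19.8
grasp_force: 24.5
```

Call:
jog_arm(targets=[[[0,0,0.03],[0,0,0]],[[0,0,0],[0,0,0]]])

```text
t: 20.9
ee_pos: [560.5, 268.9, 39.7]
tcp_rot: [180.0, -0.0, 94.9]
ft_force: [-0.8, -0.9, 2.2]
opening: 19.7
grasp_force: 24.8
```

Call:
jog_arm(targets=[[[0,0,0],[0,0,0]],[[0,0,0],[0,0,0]],[[0,0,0],[0,0,0]]], claw=25)

```text
t: 21.28
ee_pos: [560.3, 268.8, 39.3]
tcp_rot: [-180.0, 0.0, 94.9]
ft_force: [-0.5, 0.2, -0.1]
opening: 24.8
grasp_force: 0.0
```

Call:
jog_arm(targets=[[[0,0,-0.2],[0,0,0]],[[0,0,-0.4],[0,0,0]],[[0,0,-1],[0,0,0]],[[0,0,-1],[0,0,0]],[[0,0,-1],[0,0,0]]])

```text
t: 21.9
ee_pos: [560.6, 268.9, 149.6]
tcp_rot: [179.9, -0.0, 94.9]
ft_force: [0.9, -0.9, 0.1]
opening: 24.7
grasp_force: 0.0
```

Run:
```python
from h import *
go(387-32,-345.2,80,90)
im=viewer.camera("wrist")[:,:,::-1].copy()
cv2.imwrite("pics/w5.png",cv2.resize(im,None,fx=1.4,fy=1.4))
```

```text
t 21.90 pos [560.6 268.9 149.6] rot [179.9  -0.   94.9] -> units [-19.8   -8.59   2.3 ] turn 0.49
```

View pics/w5.png

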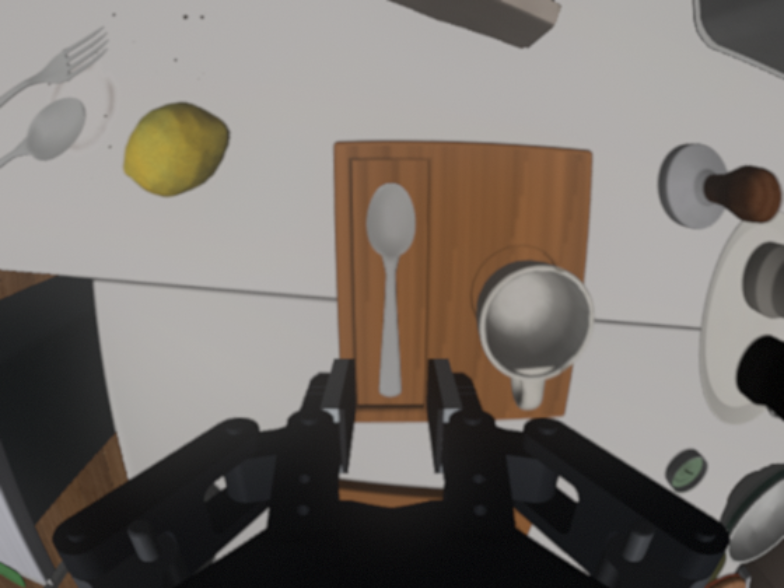

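The spoon lies fully inside the groove, from (391,185) to (390,393), with its bowl to the left. The cup is standing behind it. Next is the sugar pot.

Call:
jog_arm(targets=[[[-0.5,-0.2,-0.5],[0,0,0.49]],[[-1,-0.4,-0.5],[0,0,0]],[[-1,-0.4,0],[0,0,0]],[[-1,-0.4,0],[0,0,0]],[[-1,-0.4,0],[0,0,0]]], claw=32)

```text
t: 22.58
ee_pos: [507.6, 132.4, 178.2]
tcp_rot: [179.9, 0.0, 90.1]
ft_force: [0.3, 0.7, 0.4]
opening: 31.8
grasp_force: 0.0
```

Call:
jog_arm(targets=[[[-1,-0.4,0],[0,0,0]],[[-1,-0.4,0],[0,0,0]],[[-1,-0.4,0],[0,0,0]],[[-1,-0.4,0],[0,0,0]],[[-1,-0.4,0],[0,0,0]]])

```text
t: 23.2
ee_pos: [447.7, -17.7, 178.2]
tcp_rot: [179.9, 0.0, 90.1]
ft_force: [-0.6, -0.3, -0.5]
opening: 32.1
grasp_force: 0.0
```

Call:
jog_arm(targets=[[[-1,-0.4,0],[0,0,0]],[[-1,-0.4,0],[0,0,0]],[[-1,-0.4,0],[0,0,0]],[[-1,-0.4,0],[0,0,0]],[[-1,-0.4,0],[0,0,0]]])

```text
t: 23.82
ee_pos: [387.7, -167.9, 178.2]
tcp_rot: [179.9, 0.1, 90.0]
ft_force: [0.3, 0.3, 0.9]
opening: 32.0
grasp_force: 0.0
```

Call:
jog_arm(targets=[[[-1,-0.4,0],[0,0,0]],[[-1,-0.4,0],[0,0,0]],[[-1,0,0.2],[0,0,0]],[[-1,0,0.4],[0,0,0]],[[-1,0,0.4],[0,0,0]]])

```text
t: 24.45
ee_pos: [364.2, -318.2, 148.0]
tcp_rot: [179.9, 0.1, 90.0]
ft_force: [-0.3, 0.3, -0.4]
opening: 32.6
grasp_force: 0.0
```

Call:
jog_arm(targets=[[[0,0,0],[0,0,0]],[[0,0,0],[0,0,0]]])

```text
t: 24.7
ee_pos: [364.1, -316.4, 147.9]
tcp_rot: [180.0, 0.0, 90.0]
ft_force: [0.4, 0.3, 0.7]
opening: 32.0
grasp_force: 0.0
```

Run:
```python
from h import *
go(387-32,-345.2,41,90)
c=cal("wrist"); im=viewer.camera("wrist")[:,:,::-1].copy(); np.save("pics/w6.npy",c[1]);cv2.imwrite("pics/w6raw.png",im)
for R in(36.5,29):
  for t in np.arange(0,360,10):
    p=proj("wrist",(387+R*np.cos(np.radians(t)),-345.2+R*np.sin(np.radians(t)),35),c); cv2.circle(im,tuple(int(v) for v in p.round()),1,(0,255,0),-1)
cv2.imwrite("pics/w6.png",cv2.resize(im,None,fx=1.4,fy=1.4))
```

```text
t 24.70 pos [ 364.1 -316.4  147.9] rot [180.   0.  90.] -> units [-0.96 -0.31  3.56] turn 0.0
```

View pics/w6.png

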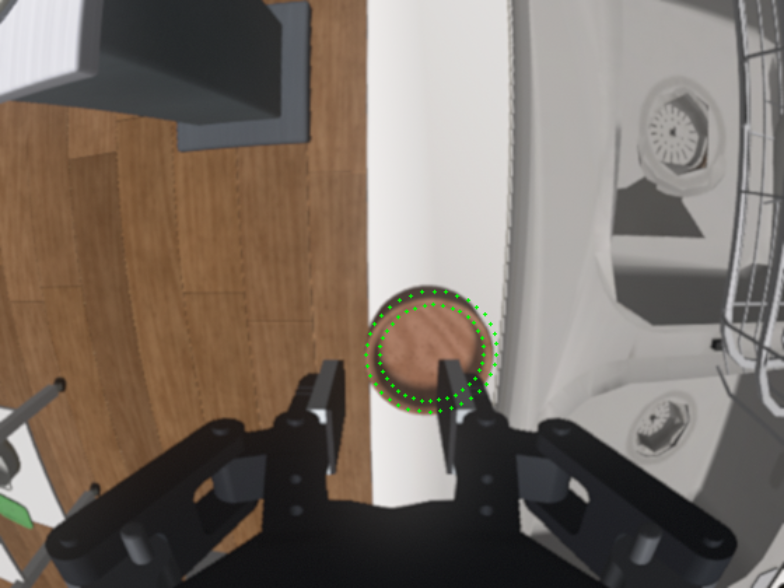

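The model rings agree with the pot rim within about 3–5 display pixels (real outline 367–492 wide, bottom at 416). That puts the axis near (386,-345.7). Pinching its near wall.

Call:
jog_arm(targets=[[[-0.5,-0.2,0.5],[0,0,0]],[[-0.48,-0.14,0.5],[0,0,0]],[[0,0,0.4],[0,0,0]],[[0,0,0],[0,0,0]]])

```text
t: 25.25
ee_pos: [353.2, -345.0, 103.9]
tcp_rot: [-179.9, -0.2, 90.0]
ft_force: [0.1, 0.4, 1.1]
opening: 31.9
grasp_force: 0.0
```

Run:
```python
from h import *
go(354,-345.7,41,90)
c=cal("wrist"); im=viewer.camera("wrist")[:,:,::-1].copy()
for R in(36.5,30):
  for t in np.arange(0,360,10):
    p=proj("wrist",(386+R*np.cos(np.radians(t)),-345.7+R*np.sin(np.radians(t)),35),c); cv2.circle(im,tuple(int(v) for v in p.round()),1,(0,255,0),-1)
cv2.imwrite("pics/w7.png",cv2.resize(im,None,fx=1.4,fy=1.4))
```

```text
t 25.25 pos [ 353.2 -345.   103.9] rot [-179.9   -0.2   90. ] -> units [-0.03  0.03  2.1 ] turn 0.0
```

View pics/w7.png

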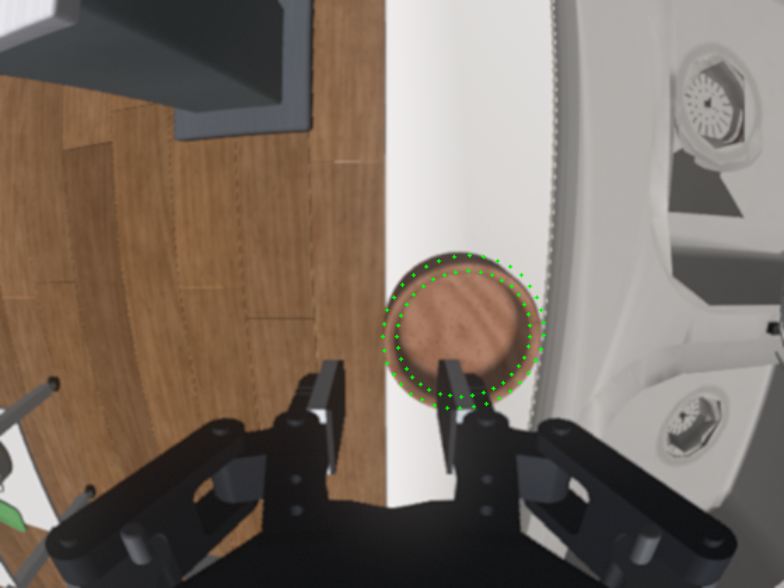

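The rings lie on the pot rim within a pixel or two, with one finger lined up inside and one outside. Lowering and pinching.

Call:
jog_arm(targets=[[[-0.02,0.02,0.5],[0,0,0]],[[0,0,0.6],[0,0,0]],[[0,0,0.6],[0,0,0]],[[0,0,0.36],[0,0,0]],[[0,0,0],[0,0,0]]])

```text
t: 25.92
ee_pos: [354.2, -346.1, 42.7]
tcp_rot: [-179.9, -0.1, 90.1]
ft_force: [-0.0, 0.4, -0.0]
opening: 32.1
grasp_force: 0.0
```

Call:
jog_arm(targets=[[[0,0,0],[0,0,0]],[[0,0,0],[0,0,0]],[[0,0,0],[0,0,0]],[[0,0,0],[0,0,0]]], claw=2, force=45)

```text
t: 26.42
ee_pos: [354.8, -347.6, 44.4]
tcp_rot: [180.0, 0.1, 90.0]
ft_force: [-1.1, -1.6, 4.9]
opening: 6.8
grasp_force: 43.0
```

Call:
jog_arm(targets=[[[0,0,-0.15],[0,0,0]],[[0,0,-0.3],[0,0,0]],[[0,0,-0.6],[0,0,0]],[[0,0,-0.9],[0,0,0]],[[0,0,-1],[0,0,0]]])

```text
t: 27.05
ee_pos: [354.1, -346.0, 132.6]
tcp_rot: [-179.9, -0.1, 90.0]
ft_force: [0.5, -0.6, -0.8]
opening: 6.6
grasp_force: 42.1
```

Call:
jog_arm(targets=[[[0.2,0,-1],[0,0,0]],[[0.5,0.1,-0.8],[0,0,0]],[[0.8,0.1,-0.5],[0,0,0]],[[1,0.1,0],[0,0,0]],[[1,0.1,0],[0,0,0]]])

```text
t: 27.68
ee_pos: [366.2, -240.6, 201.3]
tcp_rot: [-180.0, -0.0, 90.0]
ft_force: [-0.6, 0.6, -1.4]
opening: 6.7
grasp_force: 42.2
```

Call:
jog_arm(targets=[[[1,0.1,0],[0,0,0]],[[1,0.1,0],[0,0,0]],[[1,0.1,0],[0,0,0]],[[1,0.1,0],[0,0,0]],[[1,0.1,0],[0,0,0]]])

```text
t: 28.3
ee_pos: [380.9, -90.5, 201.1]
tcp_rot: [-180.0, -0.0, 90.0]
ft_force: [1.7, -0.8, -1.7]
opening: 6.4
grasp_force: 42.2
```

Call:
jog_arm(targets=[[[1,0.1,0],[0,0,0]],[[1,0.1,0],[0,0,0]],[[1,0.2,0],[0,0,0]],[[1,0.5,0],[0,0,0]],[[1,0.8,0],[0,0,0]]])

```text
t: 28.92
ee_pos: [431.9, 59.5, 201.2]
tcp_rot: [-180.0, 0.0, 90.1]
ft_force: [0.1, -0.8, -2.3]
opening: 6.9
grasp_force: 42.2
```

Call:
jog_arm(targets=[[[0.4,1,0],[0,0,0]],[[0,1,0],[0,0,0]],[[0,1,0],[0,0,0]],[[0,1,0],[0,0,0]],[[0,0.8,0],[0,0,0]]])

```text
t: 29.55
ee_pos: [576.7, 70.5, 200.9]
tcp_rot: [-179.9, -0.0, 90.1]
ft_force: [-0.9, 0.3, -1.9]
opening: 7.0
grasp_force: 42.2
```

Call:
jog_arm(targets=[[[0,0.4,0],[0,0,0]],[[0,0.2,0],[0,0,0]],[[0,0,0],[0,0,0]]])

```text
t: 29.92
ee_pos: [593.8, 70.5, 201.0]
tcp_rot: [-180.0, -0.0, 90.0]
ft_force: [-0.7, -0.3, -1.2]
opening: 6.5
grasp_force: 42.3
```

Run:
```python
from h import *
go(607,69.5,55.4,90)
c=cal("wrist"); im=viewer.camera("wrist")[:,:,::-1].copy(); np.save("pics/w8.npy",c[1]);cv2.imwrite("pics/w8raw.png",im)
hsv=cv2.cvtColor(im,cv2.COLOR_BGR2HSV)
print(observe()["opening"],observe()["grasp_force"])
# pot centre estimate check: expected pixels
s=observe()["ee_pos"]
for P in [(s[0]+31.7,s[1]+1.9,s[2]-9.4)]: print("rim px",proj("wrist",P,c))
p=proj("wrist",(s[0]+31.7,s[1]+1.9,s[2]-9.4),c); 
for y in range(int(p[1])-70,int(p[1])+40,10): print(y,[tuple(int(v) for v in im[y,x]) for x in range(int(p[0])-60,int(p[0])+61,15)])
```

```text
t 29.93 pos [593.8  70.5 201. ] rot [-180.   -0.   90.] -> units [-0.03  0.44  4.85] turn 0.0
6.5974465970826515 42.2918350371765
rim px [348.89893775 282.18574018]
212 [(53, 86, 127), (32, 41, 57), (26, 35, 52), (43, 56, 80), (68, 84, 116), (67, 83, 114), (48, 57, 75), (191, 194, 197), (192, 195, 198)]
222 [(29, 37, 53), (32, 41, 57), (62, 81, 117), (67, 84, 118), (61, 80, 116), (76, 94, 130), (64, 80, 109), (69, 83, 113), (192, 194, 197)]
232 [(32, 40, 56), (71, 89, 124), (71, 89, 127), (60, 80, 117), (74, 92, 129), (69, 86, 123), (71, 89, 124), (62, 75, 101), (109, 113, 122)]
242 [(59, 74, 102), (62, 81, 117), (73, 91, 128), (74, 93, 128), (60, 78, 114), (64, 82, 119), (77, 95, 131), (43, 52, 71), (79, 97, 130)]
252 [(63, 79, 109), (65, 84, 119), (62, 82, 118), (76, 95, 131), (71, 91, 127), (76, 94, 130), (64, 82, 119), (58, 71, 96), (60, 75, 103)]
262 [(24, 26, 32), (73, 91, 125), (59, 77, 114), (73, 92, 128), (73, 92, 128), (60, 79, 115), (67, 86, 122), (51, 63, 86), (45, 55, 74)]
272 [(21, 23, 28), (35, 36, 39), (56, 73, 107), (73, 91, 127), (65, 84, 120), (73, 91, 129), (77, 97, 133), (37, 47, 66), (47, 57, 77)]
282 [(20, 23, 26), (50, 50, 51), (28, 33, 46), (71, 90, 125), (71, 90, 126), (77, 96, 132), (62, 81, 116), (33, 42, 60), (50, 62, 85)]
292 [(33, 32, 34), (59, 58, 57), (18, 19, 24), (65, 83, 119), (73, 92, 128), (78, 96, 132), (41, 54, 78), (37, 45, 62), (60, 76, 108)]
302 [(41, 39, 40), (17, 18, 22), (18, 19, 23), (59, 78, 114), (53, 71, 103), (17, 15, 22), (24, 30, 42), (38, 47, 64), (66, 85, 121)]
312 [(42, 40, 42), (20, 20, 20), (19, 18, 20), (18, 19, 23), (22, 21, 23), (16, 17, 20), (17, 18, 20), (18, 20, 23), (112, 111, 112)]
```

Run:
```python
from h import *
c=(cal("wrist")[0],np.load("pics/w8.npy")); im=cv2.GaussianBlur(cv2.imread("pics/w8raw.png"),(3,3),0).astype(float)
s=observe()["ee_pos"]; z=s[2]-9.4; C=np.array([s[0]+31.7,s[1]+1.9])
pts=[]
for t in np.radians(np.arange(-80,200,6)):
    rr=np.arange(30,46,.5); P=[proj("wrist",(C[0]+r*np.cos(t),C[1]+r*np.sin(t),z),c) for r in rr]
    v=np.array([cv2.remap(im.astype(np.float32),np.float32([[p[0]]]),np.float32([[p[1]]]),1)[0,0] for p in P])
    g=np.linalg.norm(v[4:]-v[:-4],axis=1); i=g.argmax(); pts.append((np.degrees(t),rr[i+2],g[i]))
print([(int(a),float(r),int(g)) for a,r,g in pts])
A=np.array([p for p in pts if p[2]>40]); th=np.radians(A[:,0])
q,_,_,_=np.linalg.lstsq(np.c_[np.cos(th),np.sin(th),np.ones(len(A))],A[:,1],rcond=None); print(q,(A[:,1]-np.c_[np.cos(th),np.sin(th),np.ones(len(A))]@q).round(1))
```

```text
[(-80, 39.0, 1), (-74, 37.0, 4), (-68, 44.5, 10), (-62, 38.5, 99), (-56, 33.0, 11), (-50, 44.5, 8), (-44, 41.5, 2), (-38, 33.5, 2), (-32, 43.0, 47), (-26, 35.0, 65), (-20, 44.5, 50), (-14, 42.5, 62), (-8, 39.0, 99), (-2, 35.0, 49), (4, 34.0, 52), (10, 34.5, 48), (16, 35.0, 167), (22, 34.5, 177), (28, 34.5, 182), (34, 34.5, 173), (40, 34.5, 179), (46, 35.0, 179), (52, 35.0, 188), (58, 35.0, 194), (64, 35.0, 204), (70, 36.0, 226), (76, 37.0, 239), (82, 38.0, 103), (88, 39.0, 111), (94, 40.0, 107), (100, 40.5, 107), (106, 41.0, 107), (112, 41.5, 109), (118, 41.5, 109), (124, 41.5, 99), (130, 41.0, 93), (136, 40.5, 96), (142, 40.0, 86), (148, 39.0, 99), (154, 38.5, 227), (160, 38.0, 149), (166, 42.0, 201), (172, 35.0, 107), (178, 34.5, 109), (184, 35.0, 109), (190, 39.5, 213), (196, 35.5, 94)]
[-1.12996498 -0.2269072  38.00832268] [ 0.8  5.8 -2.1  7.5  5.5  2.1 -1.9 -2.9 -2.4 -1.9 -2.4 -2.4 -2.4 -2.5
 -2.1 -2.1 -2.2 -2.3 -1.4 -0.5  0.4  1.3  2.1  2.5  2.9  3.3  3.2  3.
  2.4  1.8  1.2  0.2 -0.4 -1.   3.  -4.1 -4.6 -4.2  0.3 -3.7]
```

Call:
jog_arm(targets=[[[-0.02,0.3,0.4],[0,0,0]],[[0,0.16,0.8],[0,0,0]],[[0,0,0.9],[0,0,0]],[[0,0,0.9],[0,0,0]],[[0,0,0.8],[0,0,0]]])

```text
t: 30.6
ee_pos: [607.4, 69.8, 85.1]
tcp_rot: [-179.9, -0.0, 90.0]
ft_force: [-0.4, 0.8, -1.0]
opening: 6.9
grasp_force: 42.3
```

Call:
jog_arm(targets=[[[0,0,0.5],[0,0,0]],[[0,0,0.2],[0,0,0]],[[0,0,0],[0,0,0]],[[0,0,0],[0,0,0]]])

```text
t: 31.1
ee_pos: [608.8, 69.7, 67.2]
tcp_rot: [179.9, 0.0, 90.0]
ft_force: [-0.1, -0.0, -0.7]
opening: 6.4
grasp_force: 42.2
```

Call:
jog_arm(targets=[[[0,0,0.07],[0,0,0]],[[0,0,0],[0,0,0]]])

```text
t: 31.35
ee_pos: [608.0, 69.8, 64.2]
tcp_rot: [180.0, -0.0, 90.0]
ft_force: [-0.0, -0.2, -0.7]
opening: 7.0
grasp_force: 42.3
```

Call:
jog_arm(targets=[[[0,0,0.04],[0,0,0]],[[0,0,0],[0,0,0]]])

```text
t: 31.6
ee_pos: [607.9, 69.8, 62.7]
tcp_rot: [-180.0, 0.0, 90.0]
ft_force: [0.3, -0.4, -0.9]
opening: 6.9
grasp_force: 42.3
```

Call:
jog_arm(targets=[[[0,0,0.05],[0,0,0]],[[0,0,0],[0,0,0]]])

```text
t: 31.85
ee_pos: [607.8, 69.8, 61.1]
tcp_rot: [-180.0, -0.0, 90.0]
ft_force: [-0.9, -0.0, -1.7]
opening: 6.7
grasp_force: 42.3
```

Call:
jog_arm(targets=[[[0,0,0.05],[0,0,0]],[[0,0,0],[0,0,0]]])

```text
t: 32.1
ee_pos: [607.8, 69.8, 59.6]
tcp_rot: [-180.0, -0.0, 90.0]
ft_force: [-0.5, 0.6, -1.2]
opening: 6.7
grasp_force: 42.3
```

Call:
jog_arm(targets=[[[0,0,0.05],[0,0,0]],[[0,0,0],[0,0,0]]])

```text
t: 32.35
ee_pos: [607.8, 69.8, 58.1]
tcp_rot: [-180.0, -0.0, 90.0]
ft_force: [0.1, 0.2, -2.2]
opening: 6.4
grasp_force: 42.3
```

Call:
jog_arm(targets=[[[0,0,0.04],[0,0,0]],[[0,0,0],[0,0,0]]])

```text
t: 32.6
ee_pos: [608.1, 69.8, 57.2]
tcp_rot: [180.0, 0.0, 90.0]
ft_force: [0.1, 0.5, -1.4]
opening: 6.6
grasp_force: 43.0
```

Call:
jog_arm(targets=[[[0,0,0.03],[0,0,0]],[[0,0,0],[0,0,0]]])

```text
t: 32.85
ee_pos: [608.1, 69.8, 56.4]
tcp_rot: [180.0, 0.0, 90.0]
ft_force: [-1.1, 0.2, 0.1]
opening: 6.6
grasp_force: 44.5
```

Call:
jog_arm(targets=[[[0,0,0.03],[0,0,0]],[[0,0,0],[0,0,0]]])

```text
t: 33.1
ee_pos: [608.1, 69.8, 55.6]
tcp_rot: [180.0, 0.0, 90.0]
ft_force: [-2.2, -0.6, 3.5]
opening: 6.5
grasp_force: 46.7
```

Call:
jog_arm(targets=[[[0,0,0.02],[0,0,0]],[[0,0,0],[0,0,0]]])

```text
t: 33.35
ee_pos: [608.1, 69.7, 55.4]
tcp_rot: [180.0, 0.0, 90.0]
ft_force: [-4.5, -0.7, 7.3]
opening: 6.6
grasp_force: 47.8
```

Call:
jog_arm(targets=[[[0,0,0],[0,0,0]],[[0,0,0],[0,0,0]],[[0,0,0],[0,0,0]]], claw=22)

```text
t: 33.72
ee_pos: [607.8, 69.8, 54.4]
tcp_rot: [-180.0, -0.0, 90.0]
ft_force: [-0.0, 0.1, -0.1]
opening: 21.9
grasp_force: 0.0
```

Call:
jog_arm(targets=[[[0,0,-0.3],[0,0,0]],[[0,0,-0.6],[0,0,0]],[[0,0,-1],[0,0,0]],[[0,0,-1],[0,0,0]],[[0,0,-1],[0,0,0]]])

```text
t: 34.35
ee_pos: [608.4, 69.8, 174.4]
tcp_rot: [179.9, 0.0, 90.0]
ft_force: [0.0, 0.8, -0.6]
opening: 21.9
grasp_force: 0.0
```

Call:
jog_arm(targets=[[[0,-0.8,-0.6],[0,0,-0.85]],[[0,-1,0],[0,0,-0.85]],[[0,-1,0],[0,0,0]],[[0,-1,0],[0,0,0]],[[0,-1,0],[0,0,0]]], claw=85)

```text
t: 34.98
ee_pos: [467.8, 38.7, 191.3]
tcp_rot: [179.9, 0.1, 107.1]
ft_force: [-0.1, 0.1, -0.0]
opening: 85.2
grasp_force: 0.0
```

Run:
```python
from h import *
go(414,72.5,86,107)
t=viewer.camera("top")[:,:,::-1]; cv2.imwrite("pics/t9raw.png",t); w=viewer.camera("wrist")[:,:,::-1]; c=cal("wrist"); np.save("pics/w9.npy",c[1]); cv2.imwrite("pics/w9raw.png",w)
```

```text
t 34.98 pos [467.8  38.7 191.3] rot [1.799e+02 1.000e-01 1.071e+02] -> units [ 1.61 -1.39  3.5 ] turn 0.01
```

```bash
cat >> h.py <<'E'
def ring(n,im,c,C,z,R,span=7,gmin=25,angs=range(0,360,6)):
    "fit centre of a rim of radius R: strongest radial edges near it"
    im=cv2.GaussianBlur(im,(3,3),0).astype(np.float32); pts=[]
    for a in angs:
        t=np.radians(a); rr=np.arange(R-span,R+span,.5)
        P=np.float32([proj(n,(C[0]+r*np.cos(t),C[1]+r*np.sin(t),z),c) for r in rr])
        v=cv2.remap(im,P[None,:,0],P[None,:,1],1)[0]; g=np.linalg.norm(v[4:]-v[:-4],axis=1); i=g.argmax()
        if g[i]>gmin: pts.append((t,rr[i+2]))
    A=np.array(pts); M=np.c_[np.cos(A[:,0]),np.sin(A[:,0]),np.ones(len(A))]
    q=least_squares(lambda q:M@q-A[:,1],[0,0,R],loss="soft_l1",f_scale=.7).x; e=M@q-A[:,1]
    print(n,"centre",(C+q[:2]).round(1),"R",q[2].round(1),"n",len(A),"med|e|",np.median(abs(e)).round(2)); return C+q[:2]
E
python3 - <<'E'
from h import *
T=cal("top"); t=cv2.imread("pics/t9raw.png"); w=cv2.imread("pics/w9raw.png"); c=(cal("wrist")[0],np.load("pics/w9.npy"))
t0=cv2.imread("pics/top0.png")
print("pot");ring("top",t,T,np.array([638.6,71.4]),46,36.5)
print("pot in wrist");ring("wrist",w,c,np.array([638.6,71.4]),46,36.5)
print("jug top0"); ring("top",t0,T,np.array([414,72.5]),96,32.5)
print("jug wrist"); ring("wrist",w,c,np.array([414,72.5]),96,32.5)
a,b=[proj("wrist",P,c) for P in((414,72.5,96),(638,71,46))]; print(a,b)
import numpy as np
big=np.zeros((600,800,3),np.uint8)
j=grid(w,max(0,int(a[0])-95),max(0,int(a[1])-95),min(560,int(a[0])+95),min(420,int(a[1])+95),2); print(j.shape)
big[:min(600,j.shape[0]),:min(400,j.shape[1])]=j[:600,:400]
k=cv2.resize(t[110:200,245:305],None,fx=6,fy=6,interpolation=cv2.INTER_CUBIC); big[:540,430:790]=k
cv2.imwrite("pics/comp.png",big)
E
```

```text
pot
top centre [639.4  75.2] R 38.8 n 24 med|e| 1.33
pot in wrist
wrist centre [641.2  68.9] R 36.3 n 60 med|e| 0.95
jug top0
top centre [413.2  73.2] R 34.8 n 57 med|e| 0.48
jug wrist
wrist centre [416.8  76.6] R 31.8 n 59 med|e| 0.43
[217.81815243 156.87985669] [460.82567452 226.32869473]
(380, 380, 3)
```

Call:
jog_arm(targets=[[[0.8,-0.7,0],[0,0,0]],[[0.87,-0.63,0.3],[0,0,0]],[[0,0,0.3],[0,0,0]],[[0,0,0],[0,0,0]]])

```text
t: 35.58
ee_pos: [416.1, 75.0, 171.9]
tcp_rot: [180.0, 0.0, 107.1]
ft_force: [0.7, -0.1, -0.1]
opening: 84.5
grasp_force: 0.0
```

Run:
```python
from h import *
go(415,75,86,107)
c=cal("wrist"); w=viewer.camera("wrist")[:,:,::-1].copy(); cv2.imwrite("pics/w10raw.png",w); np.save("pics/w10.npy",c[1])
for R in (32.5,31): ring("wrist",w,c,np.array([415,75.]),96,R,5)
ring("wrist",w,c,np.array([415,75.]),90,32,5)
T=cal("top")
big=np.zeros((600,800,3),np.uint8)
for R,z,col in((32.5,96,(0,255,0)),):
  for t in np.arange(0,360,10):
    p=proj("wrist",(415+R*np.cos(np.radians(t)),75+R*np.sin(np.radians(t)),z),c); cv2.circle(w,tuple(int(v) for v in p.round()),1,col,-1)
for yw,col in((17,(0,0,255)),):
    y=np.radians(yw); p=proj("wrist",(415+62.5*np.sin(y),75-62.5*np.cos(y),80),c); cv2.circle(w,tuple(int(v) for v in p.round()),2,col,-1)
    p=proj("wrist",(415-45*np.sin(y),75+45*np.cos(y),94),c); cv2.circle(w,tuple(int(v) for v in p.round()),2,col,-1)
a=proj("wrist",(415,75,96),c); x0=int(a[0])-100; y0=max(0,int(a[1])-110)
j=grid(w,x0,y0,x0+210,min(420,y0+290),2); print(x0,y0,j.shape); big[:j.shape[0],:420]=j[:600]
t=cv2.imread("pics/t9raw.png"); big[:540,430:790]=cv2.resize(t[110:200,245:305],None,fx=6,fy=6,interpolation=cv2.INTER_CUBIC)
cv2.imwrite("pics/comp.png",big)
```

```text
t 35.58 pos [416.1  75.  171.9] rot [180.    0.  107.1] -> units [ 0.01 -0.04  2.86] turn 0.01
wrist centre [414.   77.4] R 32.0 n 59 med|e| 0.3
wrist centre [414.1  77.1] R 31.8 n 55 med|e| 0.23
wrist centre [414.6  75.5] R 33.1 n 60 med|e| 0.33
177 124 (580, 420, 3)
```

View pics/comp.png

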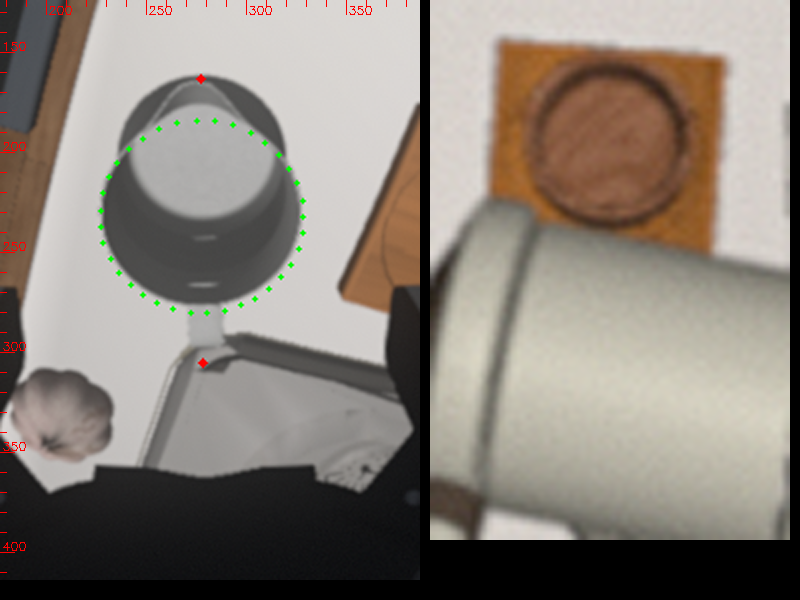

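The wrist view shows the green rim ring about 2 mm from the jug rim, and the spout and handle markers fall on the spout and handle, so yaw is 17°. The top crop shows the pot centred and flat in the far well. Grasping the jug.

Call:
jog_arm(targets=[[[0.05,-0.05,0.5],[0,0,0]],[[0,0,0.8],[0,0,0]],[[0,0,0.8],[0,0,0]],[[0,0,0.7],[0,0,0]],[[0,0,0],[0,0,0]]])

```text
t: 36.25
ee_pos: [412.0, 76.1, 85.7]
tcp_rot: [-179.7, -0.1, 107.0]
ft_force: [-0.4, -0.5, 0.5]
opening: 85.1
grasp_force: 0.0
```

Call:
jog_arm(targets=[[[0,0,0],[0,0,0]],[[0,0,0],[0,0,0]],[[0,0,0],[0,0,0]],[[0,0,0],[0,0,0]]], claw=50, force=60)

```text
t: 36.75
ee_pos: [414.8, 75.9, 89.1]
tcp_rot: [179.9, 0.1, 107.0]
ft_force: [-0.6, -0.1, 6.6]
opening: 62.5
grasp_force: 66.0
```

Call:
jog_arm(targets=[[[0,0,-0.2],[0,0,0]],[[0,0,-0.5],[0,0,0]],[[0,0,-0.7],[0,0,0.6]],[[0,0,-0.6],[0,0,0.7]],[[0,0,-0.3],[0,0,0.66]]])

```text
t: 37.38
ee_pos: [414.1, 76.2, 158.5]
tcp_rot: [179.9, 0.0, 87.2]
ft_force: [-0.9, 0.4, -3.9]
opening: 62.6
grasp_force: 66.3
```

Call:
jog_arm(targets=[[[0,0.5,0],[0,0,0]],[[0,0.8,0],[0,0,0]],[[0.1,0.9,0],[0,0,0]],[[0.07,0.9,0],[0,0,0]],[[0,0.7,0],[0,0,0]]])

```text
t: 38.0
ee_pos: [528.6, 76.3, 157.4]
tcp_rot: [180.0, -0.0, 87.5]
ft_force: [0.2, 0.1, -2.1]
opening: 63.1
grasp_force: 66.4
```

Call:
jog_arm(targets=[[[0,0.45,0],[0,0,0]],[[0,0.1,0],[0,0,0]],[[0,0,0],[0,0,0]],[[0,0,0],[0,0,0]]])

```text
t: 38.5
ee_pos: [543.5, 75.5, 156.6]
tcp_rot: [-180.0, -0.0, 87.4]
ft_force: [0.4, -0.2, -2.6]
opening: 62.7
grasp_force: 66.4
```

Run:
```python
from h import *
c=cal("wrist"); w=viewer.camera("wrist")[:,:,::-1].copy(); s=observe(); go(547,75.2,100,87.33)
ring("wrist",w,c,s["ee_pos"][:2],s["ee_pos"][2]+7,32,5)
T=cal("top"); ring("top",viewer.camera("top")[:,:,::-1].copy(),T,np.array([638.6,71.4]),46,36.5)
```

```text
t 38.55 pos [543.5  75.5 156.7] rot [-180.    -0.    87.4] -> units [-0.01  0.12  1.89] turn 0.01
wrist centre [543.8  77.4] R 32.1 n 55 med|e| 1.11
top centre [641.   82.6] R 45.2 n 17 med|e| 1.25
```

Call:
jog_arm(targets=[[[-0.04,0.1,0.3],[0,0,0]],[[0,0,0.5],[0,0,0]],[[0,0,0.4],[0,0,0]],[[0,0,0.2],[0,0,0]],[[0,0,0],[0,0,0]]])

```text
t: 39.22
ee_pos: [546.6, 74.2, 113.9]
tcp_rot: [-179.9, -0.0, 87.4]
ft_force: [-0.2, 0.4, -2.0]
opening: 62.3
grasp_force: 66.4
```

Call:
jog_arm(targets=[[[0,0,0.1],[0,0,0]],[[0,0,0],[0,0,0]],[[0,0,0],[0,0,0]]])

```text
t: 39.6
ee_pos: [547.3, 74.1, 112.0]
tcp_rot: [180.0, 0.0, 87.4]
ft_force: [0.3, -0.4, -2.8]
opening: 62.7
grasp_force: 66.4
```

Call:
jog_arm(targets=[[[0,0,0.06],[0,0,0]],[[0,0,0],[0,0,0]]])

```text
t: 39.85
ee_pos: [547.0, 74.1, 109.8]
tcp_rot: [-180.0, -0.0, 87.4]
ft_force: [-0.2, 0.8, -2.2]
opening: 62.4
grasp_force: 66.4
```

Call:
jog_arm(targets=[[[0,0,0.05],[0,0,0]],[[0,0,0],[0,0,0]]])

```text
t: 40.1
ee_pos: [547.0, 74.1, 108.2]
tcp_rot: [-180.0, 0.0, 87.4]
ft_force: [-0.4, -0.7, -3.3]
opening: 62.6
grasp_force: 66.4
```

Call:
jog_arm(targets=[[[0,0,0.04],[0,0,0]],[[0,0,0],[0,0,0]]])

```text
t: 40.35
ee_pos: [547.0, 74.1, 107.1]
tcp_rot: [-180.0, -0.0, 87.4]
ft_force: [-0.2, 0.6, -3.1]
opening: 62.6
grasp_force: 66.4
```

Call:
jog_arm(targets=[[[0,0,0.05],[0,0,0]],[[0,0,0],[0,0,0]]])

```text
t: 40.6
ee_pos: [547.0, 74.1, 105.5]
tcp_rot: [-180.0, -0.0, 87.4]
ft_force: [0.1, -0.2, -2.4]
opening: 62.2
grasp_force: 66.4
```

Call:
jog_arm(targets=[[[0,0,0.05],[0,0,0]],[[0,0,0],[0,0,0]]])

```text
t: 40.85
ee_pos: [546.9, 74.1, 104.0]
tcp_rot: [-180.0, -0.0, 87.4]
ft_force: [0.6, -0.0, -2.5]
opening: 62.5
grasp_force: 66.4
```

Call:
jog_arm(targets=[[[0,0,0.05],[0,0,0]],[[0,0,0],[0,0,0]]])

```text
t: 41.1
ee_pos: [547.0, 74.1, 102.5]
tcp_rot: [-180.0, 0.0, 87.4]
ft_force: [-0.3, 0.5, -2.5]
opening: 62.7
grasp_force: 66.4
```

Call:
jog_arm(targets=[[[0,0,0.04],[0,0,0]],[[0,0,0],[0,0,0]]])

```text
t: 41.35
ee_pos: [547.0, 74.1, 101.4]
tcp_rot: [-180.0, 0.0, 87.4]
ft_force: [0.1, -0.0, -3.1]
opening: 62.5
grasp_force: 66.4
```

In the well; floor expected at about 100.

Call:
jog_arm(targets=[[[0,0,0.03],[0,0,0]],[[0,0,0],[0,0,0]]])

```text
t: 41.6
ee_pos: [547.0, 74.1, 100.5]
tcp_rot: [-180.0, -0.0, 87.4]
ft_force: [-0.1, -0.4, -2.7]
opening: 62.5
grasp_force: 66.4
```

Call:
jog_arm(targets=[[[0,0,0.02],[0,0,0]],[[0,0,0],[0,0,0]]])

```text
t: 41.85
ee_pos: [547.2, 74.1, 100.2]
tcp_rot: [180.0, 0.0, 87.4]
ft_force: [0.3, 0.5, -0.9]
opening: 62.5
grasp_force: 66.6
```

Call:
jog_arm(targets=[[[0,0,0.02],[0,0,0]],[[0,0,0],[0,0,0]]])

```text
t: 42.1
ee_pos: [547.2, 74.1, 100.2]
tcp_rot: [180.0, 0.0, 87.4]
ft_force: [-2.6, -0.7, 6.1]
opening: 62.6
grasp_force: 67.0
```

Call:
jog_arm(targets=[[[0,0,0],[0,0,0]],[[0,0,0],[0,0,0]],[[0,0,0],[0,0,0]],[[0,0,-0.3],[0,0,0]],[[0,0,-0.7],[0,0,0]]], claw=84)

```text
t: 42.72
ee_pos: [546.4, 74.1, 129.2]
tcp_rot: [-179.9, -0.0, 87.4]
ft_force: [1.0, 0.5, 0.1]
opening: 84.3
grasp_force: 0.0
```

Call:
jog_arm(targets=[[[0,0,-1],[0,0,0]],[[0,0,-1],[0,0,0]],[[0,0,-1],[0,0,0]],[[0,-1,0],[0,0,0]],[[0,-1,0],[0,0,0]]])

```text
t: 43.35
ee_pos: [486.9, 76.7, 220.6]
tcp_rot: [179.9, 0.0, 87.4]
ft_force: [0.4, 0.6, -0.1]
opening: 84.1
grasp_force: 0.0
```

Call:
jog_arm(targets=[[[0,-1,0],[0,0,0]],[[-1,-1,0],[0,0,0]],[[-1,-1,0],[0,0,0]],[[-1,0,0],[0,0,0]],[[-1,0,0],[0,0,0]]])

```text
t: 43.98
ee_pos: [391.7, -40.0, 220.2]
tcp_rot: [179.9, 0.0, 87.4]
ft_force: [0.5, 0.1, -0.5]
opening: 84.2
grasp_force: 0.0
```

Call:
jog_arm(targets=[[[-1,0,0],[0,0,0]],[[-1,0,0],[0,0,0]],[[-1,0,0],[0,0,0]],[[0,0,0],[0,0,0]],[[0,0,0],[0,0,0]]])

```text
t: 44.6
ee_pos: [387.9, -128.6, 219.7]
tcp_rot: [180.0, -0.0, 87.4]
ft_force: [-0.1, 0.2, 0.5]
opening: 83.9
grasp_force: 0.0
```

Run:
```python
from h import *
T=cal("top"); t=viewer.camera("top")[:,:,::-1].copy(); cv2.imwrite("pics/t11.png",t)
print("cup");ring("top",t,T,np.array([635.,273.]),62,30)
print("pot");ring("top",t,T,np.array([638.6,71.4]),46,36.5)
print("jug");ring("top",t,T,np.array([547.,75.]),107,33.5)
# jug handle bearing: grey pixels along an arc outside the body, over the board/table
a=cv2.GaussianBlur(t,(3,3),0).astype(np.float32)
for nm,C,z,R in(("jug",(547,75.5),92,52),("cup",(634.8,272),55,46)):
    P=np.float32([proj("top",(C[0]+R*np.sin(np.radians(q)),C[1]-R*np.cos(np.radians(q)),z),T) for q in range(-40,41,5)])
    print(nm,[tuple(int(x) for x in v) for v in cv2.remap(a,P[None,:,0],P[None,:,1],1)[0]])
d=cv2.absdiff(cv2.imread("pics/top0.png"),t).max(2); print("spoon zone change",(d[160:172,168:226]>40).sum(), "lemon/fork/big spoon change",(d[200:310,125:185]>40).sum())
go(547,75,100,87)
```

```text
cup
top centre [635.3 273. ] R 31.7 n 55 med|e| 0.68
pot
top centre [639.5  76. ] R 38.6 n 24 med|e| 0.85
jug
top centre [547.   73.4] R 31.2 n 43 med|e| 0.56
jug [(44, 94, 150), (43, 94, 149), (60, 103, 154), (92, 123, 164), (127, 147, 175), (147, 157, 170), (148, 153, 153), (158, 163, 164), (168, 172, 174), (166, 171, 175), (151, 163, 179), (130, 151, 179), (93, 124, 164), (57, 102, 153), (42, 91, 146), (41, 91, 145), (44, 92, 146)]
cup [(44, 95, 150), (43, 93, 147), (44, 96, 151), (46, 100, 157), (46, 100, 158), (45, 100, 160), (57, 105, 161), (110, 135, 167), (148, 158, 167), (170, 180, 186), (185, 197, 203), (155, 171, 188), (81, 121, 169), (46, 102, 162), (44, 97, 154), (43, 93, 148), (41, 91, 146)]
spoon zone change 297 lemon/fork/big spoon change 0
t 44.65 pos [ 387.9 -128.4  219.6] rot [180.   -0.   87.5] -> units [7.01 5.   3.99] turn 0.05
```

```bash
python3 -c "
from bench import bot; print(bot.job_done())"
```

```text
the job is handed in; nothing more can be done
None
```

I handed the job in at about 45 s of robot time. In order: cup in its well, teaspoon in the groove, sugar pot in the far well and jug in the near well, with both handles to the right. The last check was numbers from the top camera, as my 14 pictures were used up: cup and jug matched their wells and the lemon, fork and big spoon had not moved. The pot's final fit was loose, but an earlier picture showed it flat.

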